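Open the praline cooling station to the mark and set its fan

TASK

Get the praline cooling station ready for the next tray: raise its clear sash until the underside of its bottom lip is level with the pointer clamped on the post, then turn the fan knob on the control box exactly three clicks clockwise from off. Leave the sash and the knob standing there by themselves, leave the pointer where it is set, and do not push the other things on the table about.

Things in the scene. Friction and masses are not known exactly. Their poses are not given: they have to be found in the camera images.
- station: Fixed cooling station: doorway of two 30 mm posts (centres 300 mm apart, 410 mm tall, crossbar on top) on a 10 mm base plate that reaches 50 mm in front; behind it a praline tray and fan unit. Origin on the table, midway between the posts. x points level through the doorway from the front (lip side, facing the robot) to the tray; y along the doorway to the left post; z up.
- sash_edge (a point): Middle of the lower front edge of the sash's lip, on its flat underside. The lip is a dark steel strip 254 mm wide along the station's y, 12 mm thick, along the bottom of the sash; it sticks out to the front (station -x), this edge 42 mm in front of the plane of the posts. Below it all is open down to the base plate.
- sash (a joint): Height in m of the sash, a clear panel (140 mm tall, 6 mm thick, 0.8 kg) sliding up and down between the posts. 0: lowest, lip underside 60 mm above the table; 0.20: highest; grows upward. Counterbalanced: stays at any height; moving it takes about 3 N, up or down, plus 15 N per m/s.
- mark_tip (a point): Tip of the pointer, at its mid-height: the height mark is a black clamp, 22 mm tall, round the right-hand post (station -y) with a thin (5 mm) dark steel pointer towards the sash. Only its height matters; it differs from run to run (160 to 215 mm above the table). The clamp is stiff; leave it there.
- control_box: Grey fan control box, 110 x 110 x 50 mm, fixed to the table to the left or right of the station. Origin under its centre, z up. Its longest tick (off) lies towards its -x side; seven shorter ticks follow clockwise seen from above, one per click.
- knob_grip (a point): On the vertical axis of the black bar knob on the control box, 71 mm above the table. The bar is 46 mm long, 14 mm wide, from 58 to 84 mm above the table, on a disc 50 mm across; a white line on its top points to the ticks. The frame turns with the knob, the bar along its x axis (z up), which is the control box's x axis at joint value 0.
- fan_knob (a joint): Angle of the knob in rad: 0 = off (as it starts), growing clockwise seen from above. Click stops every 0.419 rad (24 degrees) up to the seventh (2.93 rad); let go, it settles into the nearest one. Turning over a click takes about 0.1 N m. Three clicks are 1.257 rad.
- jar: Bystander: amber jar with black cap, 72 mm across, 100 mm tall; leave alone. Origin at the centre of its underside.
- bottle: Bystander: white plastic bottle, 60 mm across, 115 mm tall; leave alone. Origin at the centre of its underside.
- spatula: Bystander: spatula lying flat, about 180 mm long; leave alone.
- cutter: Bystander: thin steel ring cutter, 70 mm across, 35 mm tall; leave alone. Origin at the centre of its underside.
- cup: Bystander: white cup, 64 mm across, 50 mm tall; leave alone. Origin at the centre of its underside.
- bowl: Bystander: steel bowl standing on the scale, 110 mm across, 45 mm tall; leave alone. Origin at the centre of its underside.
- scale: Bystander: white kitchen scale 130 x 130 x 28 mm, fixed, on the side of the station where the control box is not.
Things that resemble listed ones, but are neither listed nor needed, are in the scene too. What is shaped like the control_box but yellow is not meant.

How it is judged:
By the outcome, as a careful person would: the job done as asked, in the order asked, and still so for the second after the job is handed in, with the robot touching nothing.
It also fails if it takes over 70 s, if anything falls off the work surface, if the arm or the gripper's body presses on something with over 40 N, if the wrist force passes 120 N, or if a joint passes its speed limit or range.

ROBOT

A 6-joint arm with a two-finger parallel gripper is mounted at the origin on the work surface. World frame = base frame: x ahead of the robot, y to its left, z up, the work surface at z = 0. Lengths are in mm, angles in rad, forces in N, time in s.
With the tool pointing down it reaches from about 350 to 775 mm from the base axis. Payload 5.5 kg.
Tool frame: the origin (TCP) lies midway between the tips of the shut fingers; the grasp point (between the pads) lies 19 mm behind it; z points along the fingers, y is the direction in which the jaws open and shut (so a half turn about z gives the same grasp; the last joint's range is limited). The gripper opens to 85 mm and grips with 20 to 120 N. Pads are 22 mm wide; open, the fingers measure 114 mm over their backs; the gripper's body (76 mm by 85 mm) begins 54 mm behind the grasp point. The pads swing forward as they close: fully open they stand 13 mm farther back than shut.
Start: joints at [-1.34, 0.313, 0.046, 1.304, 0, 1.431], TCP at [208.356, -535.966, 231.323] pointing down, gripper open.
Joint ranges: [-2.76, 2.76], [-0.86, 1.69], [-1.03, 1.26], [-2.2, 2.34], [-1.47, 1.5], [-3.14, 3.14]. Speed limits (rad/s): [2.57, 2.57, 3.14, 3.14, 3.14, 3.14].

INTERFACE

Orientations are given as [roll, pitch, yaw] about the fixed x, y, z axes, in that order (R = Rz(yaw) Ry(pitch) Rx(roll)).
In Python, from rig import arm gives the robot as it stands. The module is installed in compiled form; this text tells all that it offers.
- The arm moves only by the tool move_arm, never from a script. Its argument "rows" is a list of rows, each an object of numbers: "x", "y", "z": the shift along the tool's x, y, z in units of 20 mm (1.0 is 20 mm); "wx", "wy", "wz": the turn, a rotation vector about the tool's x, y, z in units of 5 degrees (1.0 is 5 degrees); "grip": the opening, from 0 (shut) to 1 (fully open). A call has exactly 5 rows; each row shifts and turns the pose as measured when the row begins, along the tool's axes as they then stand; what a row does not reach is not made up. A row lasts 1/10 s, in which the tool goes at most 50 mm and 8.59 degrees, less where a joint would pass 70% of its speed; a pose out of reach is approached as far as the arm can. A call with a number of a shift or a turn outside -1 to 1 is refused whole. A call with a gripper value outside its range is refused whole. The fingers move at their own pace and stop on an object; the grip force is fixed at half the most. Time passes only in rows, so rows that do not move let the fingers close, or fill a call up. It gives the time, the measured TCP pose, the force and the opening at its end, in the units of the state.
- arm.state(): the state, without advancing time (a new reading comes with each control period).
- arm.camera(name): name is "scene" or "side" or "wrist"; returns (picture, depth): 400x640x3 uint8, red, green, blue; 400x640 float32, mm along the optical axis (not along the pixel's ray), 0 where there is no reading.
- arm.camera_model(name): a dict with "fx", "fy", "cx", "cy" (pixels), "cam_to_world" (4x4, takes a point from camera to world coordinates). Camera axes: x right, y down, z forward; pixel columns grow to the right and rows downward; lengths in mm; the calibration is good to about 2 mm. A picture is of the moment at which its call begins: read the wrist's pose just before it. camera_model takes no time and is no camera call; for the wrist camera it gives the pose at the moment of the call.
- arm.sign_off(): hands the job in, once; it reports no verdict.
The state is a dict: "time": time; "joints": joint angles; "qvel": joint speeds; "joint_torque": joint torques, N m; "eef_pos": TCP position; "ee_rot": TCP orientation; "wrist_force": force on the tool from outside, world axes, zero at the start; "moment": the same for the moment, N m; "gripper_width": finger opening in mm.
Only numpy, scipy, OpenCV 4.12 (cv2) and the standard library are available. Lean on these libraries where they do the work, as an engineer would, in place of code of your own. Each camera call takes 0.05 s, during which the arm holds its last target.

## Working session

There is one attempt and no reset: what is moved stays moved. The work goes in short steps, Python scripts to look and compute and a tool call to move; the robot and the scene stay as the last step left them, time stands still between calls to the robot, and variables do not carry over. Pictures are saved under pics/ and viewed, and the job is handed in when it is done.

Besides the shell and the picture viewer there is one more tool, called as name(argument=value, ...), one argument or row to a line, values as JSON. move_arm: Moves the arm, as the interface text tells. Shifts and turns lie within -1 to 1; 1 stands for 20 mm of shift or 5 degrees of turn. Its arguments: {"type":"object","properties":{"rows":{"type":"array"}},"required":["rows"]}

```bash
ls; mkdir -p pics; python3 - <<'E'
from rig import arm
import cv2,numpy as np,pickle
print(arm.state())
d={}
for n in ["scene","side","wrist"]:
    m=arm.camera_model(n); p,z=arm.camera(n); d[n]=(m,p,z)
    cv2.imwrite(f"pics/{n}0.png",p[...,::-1]); print(n,m)
pickle.dump(d,open("d0.pkl","wb"))
print(arm.state()['time'])
E
```

```text
pics
{'time': 0.0, 'joints': array([-1.33957870e+00,  3.13994467e-01,  4.49592711e-02,  1.30359344e+00,
        3.91893597e-05,  1.43115772e+00]), 'qvel': array([-0.00094271, -0.00208864,  0.00046866, -0.00154946, -0.00067463,
       -0.00040607]), 'joint_torque': array([-1.40204978e-03, -4.80628645e+01,  2.98532063e+01,  1.93947583e-02,
       -1.36383374e-04, -1.53459666e-05]), 'eef_pos': array([ 208.24976834, -535.40983063,  230.40418777]), 'ee_rot': array([-3.13978364e+00, -2.93837610e-04,  3.70855927e-01]), 'wrist_force': array([ 0.80344244, -0.12439103,  0.46789554]), 'moment': array([0.01381735, 0.01084788, 0.02149741]), 'gripper_width': 85.57738631943135}
scene {'fx': 478.76132879553614, 'fy': 478.76132879553614, 'cx': 317.3162853026784, 'cy': 197.5118434634837, 'cam_to_world': array([[-4.65047481e-02,  7.03506425e-01, -7.09165720e-01,
         1.54664627e+03],
       [ 9.98904543e-01,  2.90569341e-02, -3.66798106e-02,
         4.03643707e+01],
       [-5.19830082e-03, -7.10094644e-01, -7.04087050e-01,
         1.04955343e+03],
       [ 0.00000000e+00,  0.00000000e+00,  0.000
[... 278 characters left out ...]
83239464e-01, -5.90878348e-01,
         6.43939478e+02],
       [-3.21018703e-03, -8.40734795e-01, -5.41437622e-01,
         6.98176412e+02],
       [ 0.00000000e+00,  0.00000000e+00,  0.00000000e+00,
         1.00000000e+00]])}
wrist {'fx': 329.83471624059575, 'fy': 329.83471624059575, 'cx': 314.714293738086, 'cy': 191.47790556256004, 'cam_to_world': array([[ 3.62865555e-01, -8.90992673e-01, -2.72874780e-01,
         2.77891427e+02],
       [-9.31839282e-01, -3.47597403e-01, -1.04171000e-01,
        -5.08814625e+02],
       [-2.03496688e-03,  2.92075507e-01, -9.56393098e-01,
         3.73761658e+02],
       [ 0.00000000e+00,  0.00000000e+00,  0.00000000e+00,
         1.00000000e+00]])}
0.15
```

View pics/scene0.png

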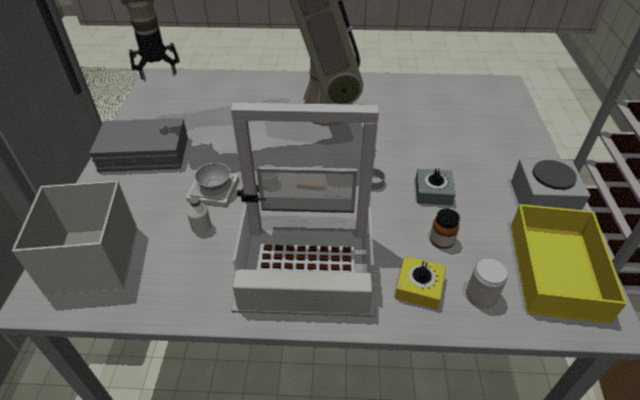

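View pics/side0.png

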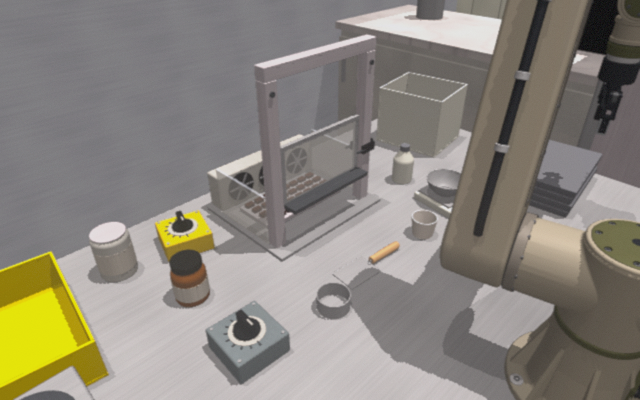

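View pics/wrist0.png

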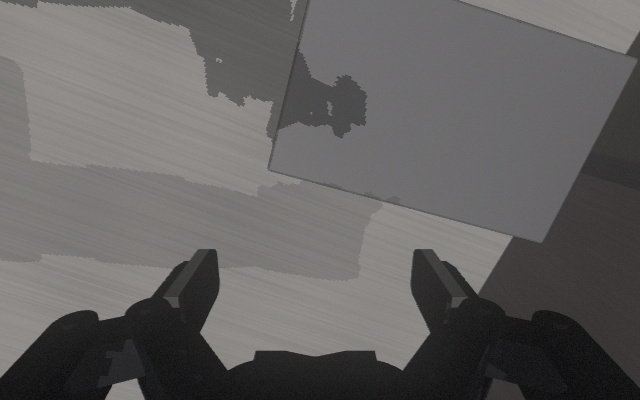

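Candidates for the control box: grey box with knob (scene 436,186 / side 248,338), yellow box with knob (scene 421,280 / side 184,235, excluded by colour), and grey box with a disc (scene 550,185, no bar knob). The grey one with a knob and ticks fits. For the height mark: black clamp at side (367,147) / scene (249,196). I'll check with close crops.

```bash
cat > h.py <<'E'
import numpy as np,cv2,pickle
def ray(m,u,v):
    T=np.array(m['cam_to_world']); d=T[:3,:3]@np.array([(u-m['cx'])/m['fx'],(v-m['cy'])/m['fy'],1]); return T[:3,3],d
def onz(m,u,v,z):
    o,d=ray(m,u,v); return o+d*(z-o[2])/d[2]
def dep(m,Z,u,v):
    o,d=ray(m,u,v); return o+d*Z[int(round(v)),int(round(u))]
def proj(m,P):
    T=np.array(m['cam_to_world']); c=T[:3,:3].T@(np.array(P,float)-T[:3,3]); return np.array([m['fx']*c[0]/c[2]+m['cx'],m['fy']*c[1]/c[2]+m['cy']])
def tri(a,ua,b,ub):
    o1,d1=ray(a,*ua);o2,d2=ray(b,*ub)
    A=np.stack([d1,-d2],1); s=np.linalg.lstsq(A,o2-o1,rcond=None)[0]
    p,q=o1+d1*s[0],o2+d2*s[1]; return (p+q)/2,np.linalg.norm(p-q)
def crop(img,x0,y0,x1,y1,k,f):
    c=cv2.resize(img[y0:y1,x0:x1,::-1],None,fx=k,fy=k,interpolation=cv2.INTER_CUBIC); cv2.imwrite(f,c)
E
python3 - <<'E'
from h import *
d=pickle.load(open("d0.pkl","rb"))
crop(d['side'][1],270,120,390,220,6,"pics/c_sash.png")
crop(d['side'][1],195,290,305,385,6,"pics/c_box.png")
crop(d['scene'][1],400,155,480,215,8,"pics/c_box2.png")
crop(d['scene'][1],230,95,390,215,5,"pics/c_scn.png")
E
```

```text
(no output)
```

View pics/c_sash.png

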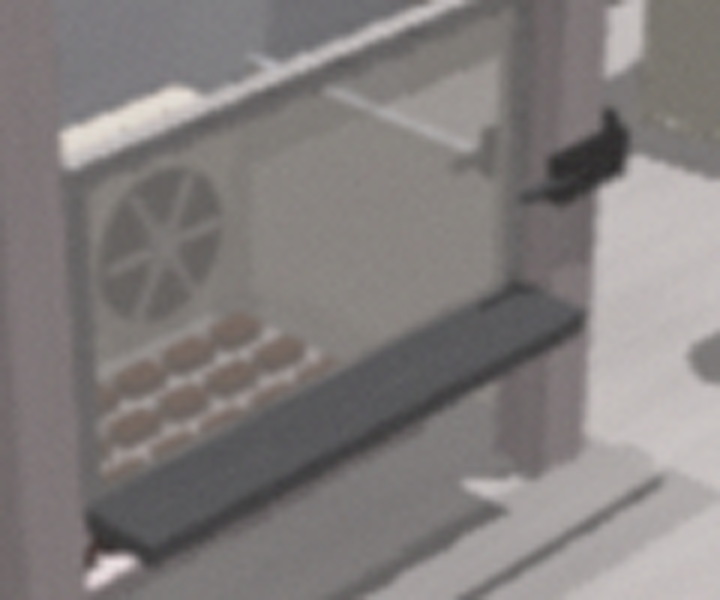

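View pics/c_box.png

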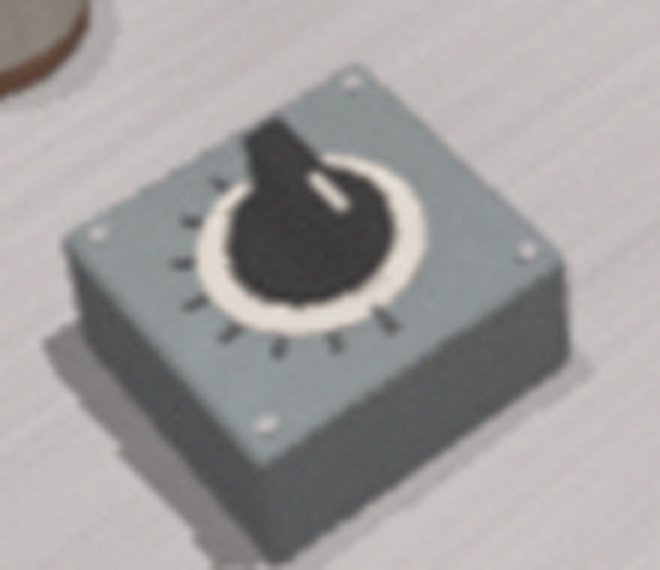

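View pics/c_box2.png

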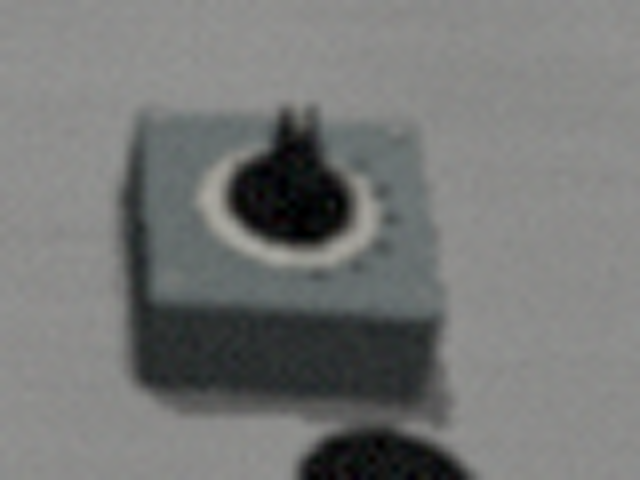

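View pics/c_scn.png

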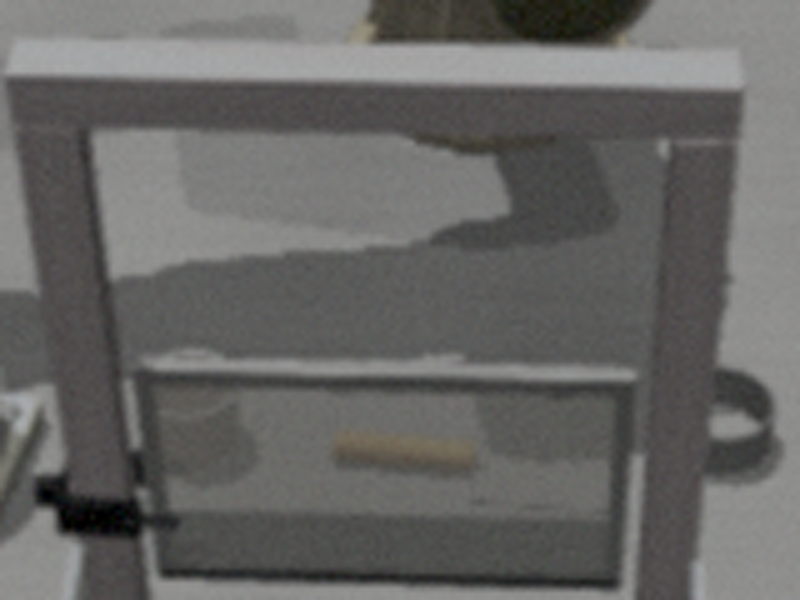

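```bash
python3 - <<'E'
from h import *
np.set_printoptions(precision=1,suppress=True)
d=pickle.load(open("d0.pkl","rb"))
ms,ps,zs=d['side'][0],d['side'][1],d['side'][2]; mc,pc,zc=d['scene']
# table check
for n,uv in (('side',(300,250)),('side',(430,270)),('scene',(440,120)),('scene',(200,280))):
    print('table',n,dep(d[n][0],d[n][2],*uv))
for uv in [(286,206),(296,209),(327,188),(356,169),(365,173)]: print('lip',uv,dep(ms,zs,*uv))
for uv in [(368,146),(362,149),(360,151)]: print('clamp',uv,dep(ms,zs,*uv))
for uv in [(266,78),(275,82),(366,46),(320,66),(262,68),(374,40)]: print('bar',uv,dep(ms,zs,*uv))
for uv in [(240,107),(370,108),(305,107)]: print('bar scene',uv,dep(mc,zc,*uv))
print('tip tri',tri(ms,(357,152.8),mc,(266,199.2)))
for uv in [(276,200),(272,150),(362,130)]: print('post',uv,dep(ms,zs,*uv))
# box corners top z=50 from side crop
for c in [(355,65),(565,262),(262,465),(67,243)]:
    print('boxcorner',onz(ms,195+c[0]/6,290+c[1]/6,50))
for c in [(143,110),(415,122),(440,318),(148,300)]:
    print('boxcorner scene',onz(mc,400+c[0]/8,155+c[1]/8,50))
print('line ends',onz(ms,195+315/6,290+175/6,84),onz(ms,195+347/6,290+208/6,84), 'tick', onz(ms,195+380/6,290+310/6,50),onz(ms,195+397/6,290+330/6,50))
print('bar far end top',onz(ms,195+275/6,290+120/6,84))
E
```

```text
table side [593.7  89.1   3.4]
table side [336.9 -72.4   1. ]
table scene [ 62.3 421.8  -0.1]
table scene [ 811.2 -312.3   -3. ]
lip (286, 206) [633.2  92.1 112.1]
lip (296, 209) [606.   85.6 113.8]
lip (327, 188) [619.3 -27.4 114.4]
lip (356, 169) [ 631.6 -146.8  114.8]
lip (365, 173) [ 603.6 -150.3  112.8]
clamp (368, 146) [ 622.2 -179.2  173. ]
clamp (362, 149) [ 626.7 -161.3  169.3]
clamp (360, 151) [ 622.  -148.2  170.1]
bar (266, 78) [628.7 126.6 420.6]
bar (275, 82) [627.6 106.5 408.4]
bar (366, 46) [ 632.5 -164.8  425. ]
bar (320, 66) [ 1680.4 -1044.8   -33. ]
bar (262, 68) [633.4 130.7 439.4]
bar (374, 40) [ 629.5 -188.3  434.5]
bar scene (240, 107) [ 653.5 -177.4  440.7]
bar scene (370, 108) [644.4 112.7 439.5]
bar scene (305, 107) [644.9 -32.4 438.7]
tip tri (array([ 643.5, -150.6,  149.9]), np.float64(18.957402928752014))
post (276, 200) [631.5 121.  142.7]
post (272, 150) [627.6 125.3 269.5]
post (362, 130) [ 635.9 -168.8  216.5]
boxcorner [500.  292.7  50. ]
boxcorner [391.8 297.6  50. ]
boxcorner [397.7 403.6  50. ]
boxcorner [502.9 398.8  50. ]
boxcorner scene [398.2 298.9  50. ]
boxcorner scene [401.  404.7  50. ]
boxcorner scene [511.3 397.2  50. ]
boxcorner scene [506.1 289.8  50. ]
line ends [444.6 346.4  84. ] [428.1 347.4  84. ] tick [416.7 347.7  50. ] [407.5 348.6  50. ]
bar far end top [470.4 341.9  84. ]
```

```bash
cat > kin.py <<'E'
import numpy as np
from scipy.spatial.transform import Rotation as Ro
from scipy.optimize import least_squares
LO=np.array([-2.76,-.86,-1.03,-2.2,-1.47,-3.14]);HI=np.array([2.76,1.69,1.26,2.34,1.5,3.14])
P=[364.,390.,426.,38.,80.,392.,110.]  # d1 a2 a3 fwd lat len j4-j5
def fk(q,P=P):
    d1,a2,a3,f,l,L,m=P
    Rz=Ro.from_euler('z',q[0]).as_matrix()
    r=a2*np.sin(q[1]); z=d1+a2*np.cos(q[1]); e=q[2]-q[1]
    r+=a3*np.cos(e); z+=a3*np.sin(e)
    p=np.array([r,0,z])
    t=q[1]-q[2]+q[3]   # tool angle below horizontal... pi/2=down
    R4=Ro.from_euler('y',t).as_matrix() # x fwd ->tool dir
    # offsets expressed in frame where x=tool dir, y=left, z=up side(-> at down pose, z points forward)
    p=p+R4@np.array([m,l,0])
    R5=R4@Ro.from_euler('z',q[4]).as_matrix()
    p=p+R5@np.array([L-m,0,f])
    # tool: z=x5 ; yaw=q1-q6+pi when down
    B=np.array([[0,0,1.],[0,1,0],[-1,0,0]]) # cols tool x,y,z in frame5 at q6=0: x=-z5, y=y5, z=x5
    R=Rz@R5@B@Ro.from_euler('z',q[5]).as_matrix()
    return Rz@p,R
def ik(p,R,q0):
    def e(q):
        a,b=fk(q); return np.r_[(a-p)/100,Ro.from_matrix(b.T@R).as_rotvec()*2]
    s=least_squares(e,np.clip(q0,LO+.001,HI-.001),bounds=(LO,HI)); return s.x,np.abs(s.fun).max()
def tool(yaw,tilt=0):
    """jaws vertical, z=forward at yaw, tilted down by tilt; y up"""
    return Ro.from_euler('z',yaw).as_matrix()@Ro.from_euler('y',tilt).as_matrix()@np.array([[0,0,1.],[1,0,0],[0,1,0]])
def goto(st,p,R):
    R0=Ro.from_euler('xyz',st['ee_rot']).as_matrix()
    s=R0.T@(np.array(p)-st['eef_pos']); w=np.degrees(Ro.from_matrix(R0.T@R).as_rotvec())
    print('tool shift units',np.round(s/20,2),'turn units',np.round(w/5,2))
E
python3 - <<'E'
from h import *; from kin import *
from rig import arm
np.set_printoptions(precision=3,suppress=True)
s=arm.state(); p,R=fk(s['joints']); print(p,s['eef_pos']); print(R,Ro.from_euler('xyz',s['ee_rot']).as_matrix())
q=s['joints']
for P,yaw,tilt in [((450,-110,231),-.25,1.571),((540,-90,200),-.25,.8),((600,-70,180),-.25,0),((600,-70,107),-.25,0),((630,-70,107),-.25,0),((630,-70,107),-.1,0),((630,-70,175),-.25,0)]:
    q,e=ik(np.array(P),tool(yaw,tilt),q); print(P,q,e)
d=pickle.load(open("d0.pkl","rb")); ms,zs=d['side'][0],d['side'][2]
for n,uv in dict(cup=(424,216),cutter=(333,288),spat=(384,252),spat2=(338,272),jar=(187,258),bottle=(403,150),bowl=(440,182)).items(): print(n,dep(ms,zs,*uv))
E
```

```text
[ 208.15  -535.111  229.824] [ 208.254 -535.551  230.586]
[[ 0.932  0.362 -0.   ]
 [ 0.362 -0.932  0.001]
 [ 0.    -0.001 -1.   ]] [[ 0.932  0.362 -0.   ]
 [ 0.362 -0.932  0.001]
 [ 0.    -0.001 -1.   ]]
(450, -110, 231) [-0.413  0.033 -0.279  1.259 -0.     1.408] 4.925297991940465e-13
(540, -90, 200) [-0.347 -0.182 -0.939  0.045  0.068  1.501] 1.6345722509864022e-10
(600, -70, 180) [-0.248  1.089 -0.814 -1.903 -0.002  1.571] 4.449563816738715e-16
(600, -70, 107) [-0.248  1.325 -0.66  -1.985 -0.002  1.571] 1.1368683772161603e-15
(630, -70, 107) [-0.227  1.289 -0.609 -1.898 -0.023  1.571] 4.852589928687387e-13
(630, -70, 107) [-0.349  1.294 -0.618 -1.912  0.249  1.571] 2.0167937680874423e-10
(630, -70, 175) [-0.227  1.074 -0.746 -1.82  -0.023  1.571] 6.389200279954821e-13
cup [ 445.329 -199.493   32.117]
cutter [437.665 137.561  20.365]
spat [436.637 -30.185  19.526]
spat2 [477.222  80.528   3.014]
jar [644.692 343.859 101.476]
bottle [ 621.996 -337.064  104.773]
bowl [ 499.322 -351.696   44.472]
```

```bash
python3 - <<'E'
from kin import *
from rig import arm
np.set_printoptions(precision=2,suppress=True)
q0=arm.state()['joints']
qe,_=ik(np.array([590,-70,150]),tool(-.25,0),np.array([-.25,1.1,-.8,-1.9,0,1.57]))
print(qe)
for t in np.linspace(0,1,11):
    q=q0+(qe-q0)*t; q[2]=q0[2]+(qe[2]-q0[2])*t
    p,R=fk(q); print(round(t,1),q,p,'tilt',np.degrees(np.arcsin(-R[2,2])),'yaw',np.degrees(np.arctan2(R[1,0],R[0,0])))
E
```

```text
[-0.26  1.2  -0.77 -1.98  0.01  1.57]
0.0 [-1.34  0.31  0.05  1.3   0.    1.43] [ 208.15 -535.11  229.82] tilt 89.91725828999746 yaw 21.24413226919098
0.1 [-1.23  0.4  -0.04  0.98  0.    1.45] [ 287.7  -573.78  160.23] tilt 81.0743870487572 yaw 26.57187478184817
0.2 [-1.12  0.49 -0.12  0.65  0.    1.46] [ 371.36 -587.4   102.45] tilt 72.06605174559657 yaw 31.774117733609245
0.3 [-1.01  0.58 -0.2   0.32  0.    1.47] [ 452.89 -575.94   57.96] tilt 63.05772317695021 yaw 36.91246622519879
0.4 [-0.91  0.67 -0.28 -0.01  0.    1.49] [ 526.38 -540.99   27.78] tilt 54.04940502735659 yaw 42.048749084847735
0.5 [-0.8   0.76 -0.36 -0.34  0.    1.5 ] [ 586.6  -485.58   12.54] tilt 45.04110133564899 yaw 47.24236321389742
0.6 [-0.69  0.85 -0.44 -0.66  0.    1.51] [ 629.38 -413.89   12.39] tilt 36.03281671185371 yaw 52.54763657663377
0.7 [-0.58  0.94 -0.53 -0.99  0.    1.53] [ 651.84 -330.97   27.02] tilt 27.024556605029495 yaw 58.01147252333245
0.8 [-0.47  1.03 -0.61 -1.32  0.    1.54] [ 652.51 -242.33   55.69] tilt 18.016327686061842 yaw 63.671459893272704
0.9 [-0.36  1.12 -0.69 -1.65  0.01  1.56] [ 631.42 -153.58   97.21] tilt 9.008138424777622 yaw 69.55451926465457
1.0 [-0.26  1.2  -0.77 -1.98  0.01  1.57] [590. -70. 150.] tilt 6.360992976338666e-14 yaw 75.67605512172942
```

```bash
python3 - <<'E'
from kin import *
from rig import arm
np.set_printoptions(precision=2,suppress=True)
q=arm.state()['joints']
W=[(208,-535,231,-1.2,90),(440,-110,231,-.25,90),(560,-90,190,-.25,50),(600,-75,170,-.25,0)]
W[0]=(208,-535,231,.37-np.pi/2,90)
for a,b in zip(W[:-1],W[1:]):
    for t in np.linspace(0,1,8):
        w=np.array(a)+(np.array(b)-np.array(a))*t
        q,e=ik(w[:3],tool(w[3],np.radians(w[4])),q); print(w,q,round(e,4))
E
```

```text
[ 208.  -535.   231.    -1.2   90. ] [-1.34  0.31  0.04  1.3   0.    1.43] 0.0
[ 241.14 -474.29  231.     -1.06   90.  ] [-1.25  0.21 -0.09  1.28 -0.    1.38] 0.0
[ 274.29 -413.57  231.     -0.93   90.  ] [-1.15  0.12 -0.19  1.26 -0.    1.35] 0.0
[ 307.43 -352.86  231.     -0.79   90.  ] [-1.03  0.05 -0.27  1.26  0.    1.34] 0.0
[ 340.57 -292.14  231.     -0.66   90.  ] [-0.89 -0.   -0.32  1.26 -0.    1.34] 0.0
[ 373.71 -231.43  231.     -0.52   90.  ] [-0.74 -0.03 -0.34  1.26  0.    1.35] 0.0
[ 406.86 -170.71  231.     -0.39   90.  ] [-0.58 -0.02 -0.34  1.26 -0.    1.38] 0.0
[ 440.   -110.    231.     -0.25   90.  ] [-0.42  0.01 -0.3   1.26  0.    1.4 ] 0.0
[ 440.   -110.    231.     -0.25   90.  ] [-0.42  0.01 -0.3   1.26  0.    1.4 ] 0.0
[ 457.14 -107.14  225.14   -0.25   84.29] [-0.41 -0.04 -0.38  1.13  0.02  1.41] 0.0
[ 474.29 -104.29  219.29   -0.25   78.57] [-0.4  -0.08 -0.46  1.    0.03  1.42] 0.0
[ 491.43 -101.43  213.43   -0.25   72.86] [-0.39 -0.12 -0.54  0.85  0.04  1.44] 0.0
[508.57 -98.57 207.57  -0.25  67.14] [-0.37 -0.14 -0.62  0.7   0.05  1.46] 0.0
[525.71 -95.71 201
[... 156 characters left out ...]
90.    -0.25  50.  ] [-0.33 -0.09 -0.83  0.14  0.05  1.51] 0.0
[560.   -90.   190.    -0.25  50.  ] [-0.33 -0.09 -0.83  0.14  0.05  1.51] 0.0
[565.71 -87.86 187.14  -0.25  42.86] [-0.32 -0.05 -0.93 -0.13  0.05  1.52] 0.0
[571.43 -85.71 184.29  -0.25  35.71] [-0.31  0.05 -1.   -0.43  0.05  1.53] 0.0
[577.14 -83.57 181.43  -0.25  28.57] [-0.3   0.23 -1.03 -0.75  0.04  1.55] 0.0369
[582.86 -81.43 178.57  -0.25  21.43] [-0.29  0.48 -1.03 -1.14  0.03  1.56] 0.0298
[588.57 -79.29 175.71  -0.25  14.29] [-0.29  0.72 -0.99 -1.46  0.03  1.56] 0.0
[594.29 -77.14 172.86  -0.25   7.14] [-0.27  0.94 -0.91 -1.72  0.02  1.57] 0.0
[600.   -75.   170.    -0.25   0.  ] [-0.26  1.12 -0.79 -1.92  0.01  1.57] 0.0
```

move_arm(
  rows=[
    {"x": 0.95,"y": -0.7,"wz": -0.55,"grip": 1},
    {"x": 0.95,"y": -0.7,"wz": -0.55,"grip": 1},
    {"x": 0.95,"y": -0.6,"wz": -0.55,"grip": 1},
    {"x": 1,"y": -0.55,"wz": -0.55,"grip": 1},
    {"x": 1,"y": -0.5,"wz": -0.55,"grip": 1},
  ],
)

```text
invalid input at $.rows[0]: expected keys x, y, z, wx, wy, wz, grip
```

move_arm(
  rows=[
    {"x": 0.95,"y": -0.7,"z": 0,"wx": 0,"wy": 0,"wz": -0.55,"grip": 1},
    {"x": 0.95,"y": -0.7,"z": 0,"wx": 0,"wy": 0,"wz": -0.55,"grip": 1},
    {"x": 0.95,"y": -0.6,"z": 0,"wx": 0,"wy": 0,"wz": -0.55,"grip": 1},
    {"x": 1,"y": -0.55,"z": 0,"wx": 0,"wy": 0,"wz": -0.55,"grip": 1},
    {"x": 1,"y": -0.5,"z": 0,"wx": 0,"wy": 0,"wz": -0.55,"grip": 1},
  ],
)

```text
time: 0.65
eef_pos: [267.3, -435.6, 227.9]
ee_rot: [-3.137, -0.001, 0.615]
wrist_force: [-0.0, -0.2, -0.6]
gripper_width: 85.2
```

move_arm(
  rows=[
    {"x": 1,"y": -0.45,"z": 0,"wx": 0,"wy": 0,"wz": -0.55,"grip": 0.6},
    {"x": 1,"y": -0.4,"z": 0,"wx": 0,"wy": 0,"wz": -0.55,"grip": 0.6},
    {"x": 1,"y": -0.35,"z": 0,"wx": 0,"wy": 0,"wz": -0.55,"grip": 0.6},
    {"x": 1,"y": -0.3,"z": 0,"wx": 0,"wy": 0,"wz": -0.55,"grip": 0.6},
    {"x": 1,"y": -0.25,"z": 0,"wx": 0,"wy": 0,"wz": -0.55,"grip": 0.6},
  ],
)

```text
time: 1.15
eef_pos: [321.4, -338.2, 227.0]
ee_rot: [-3.135, -0.004, 0.865]
wrist_force: [0.6, -0.1, 1.2]
gripper_width: 51.4
```

move_arm(
  rows=[
    {"x": 1,"y": -0.2,"z": 0,"wx": 0,"wy": 0,"wz": -0.55,"grip": 0.6},
    {"x": 1,"y": -0.15,"z": 0,"wx": 0,"wy": 0,"wz": -0.55,"grip": 0.6},
    {"x": 1,"y": -0.1,"z": 0,"wx": 0,"wy": 0,"wz": -0.55,"grip": 0.6},
    {"x": 1,"y": -0.05,"z": 0,"wx": 0,"wy": 0,"wz": -0.55,"grip": 0.6},
    {"x": 1,"y": 0,"z": 0,"wx": 0,"wy": 0,"wz": -0.55,"grip": 0.6},
  ],
)

```text
time: 1.65
eef_pos: [371.3, -245.2, 226.4]
ee_rot: [-3.133, -0.006, 1.115]
wrist_force: [-0.1, -0.7, 0.1]
gripper_width: 51.2
```

move_arm(
  rows=[
    {"x": 1,"y": 0,"z": 0,"wx": 0,"wy": 0,"wz": -0.5,"grip": 0.6},
    {"x": 1,"y": 0.05,"z": 0,"wx": 0,"wy": 0,"wz": -0.5,"grip": 0.6},
    {"x": 1,"y": 0.1,"z": 0,"wx": 0,"wy": 0,"wz": -0.5,"grip": 0.6},
    {"x": 1,"y": 0.1,"z": 0,"wx": 0,"wy": 0,"wz": -0.5,"grip": 0.6},
    {"x": 1,"y": 0.2,"z": 0,"wx": 0,"wy": 0,"wz": -0.4,"grip": 0.6},
  ],
)

```text
time: 2.15
eef_pos: [416.1, -150.3, 226.1]
ee_rot: [-3.133, -0.009, 1.333]
wrist_force: [0.2, -0.8, -0.5]
gripper_width: 51.0
```

```bash
python3 - <<'E'
from kin import *
from rig import arm
np.set_printoptions(precision=2,suppress=True)
s=arm.state(); q=s['joints']; print(q,s['eef_pos'],fk(q)[0])
W=[(*s['eef_pos'],-.25,90),(560,-90,190,-.25,50),(600,-80,180,-.25,25),(600,-75,160,-.25,0)]
for a,b in zip(W[:-1],W[1:]):
    for t in np.linspace(0,1,6):
        w=np.array(a)+(np.array(b)-np.array(a))*t
        q,e=ik(w[:3],tool(w[3],np.radians(w[4])),q); print(w,q,round(e,4))
E
```

```text
[-0.53  0.07 -0.27  1.24  0.01  1.28] [ 416.12 -150.25  226.08] [ 439.28 -164.02  219.04]
[ 416.12 -150.25  226.08   -0.25   90.  ] [-0.53 -0.02 -0.34  1.25 -0.    1.29] 0.0
[ 444.9  -138.2   218.87   -0.25   82.  ] [-0.49 -0.08 -0.44  1.07  0.03  1.33] 0.0
[ 473.67 -126.15  211.65   -0.25   74.  ] [-0.46 -0.13 -0.55  0.88  0.06  1.37] 0.0
[ 502.45 -114.1   204.43   -0.25   66.  ] [-0.42 -0.16 -0.65  0.66  0.07  1.42] 0.0
[ 531.22 -102.05  197.22   -0.25   58.  ] [-0.37 -0.15 -0.75  0.42  0.06  1.47] 0.0
[560.   -90.   190.    -0.25  50.  ] [-0.33 -0.09 -0.83  0.14  0.05  1.51] 0.0
[560.   -90.   190.    -0.25  50.  ] [-0.33 -0.09 -0.83  0.14  0.05  1.51] 0.0
[568.   -88.   188.    -0.25  45.  ] [-0.32 -0.06 -0.89 -0.05  0.05  1.52] 0.0
[576.   -86.   186.    -0.25  40.  ] [-0.31  0.   -0.94 -0.25  0.04  1.53] 0.0
[584.   -84.   184.    -0.25  35.  ] [-0.3   0.1  -0.98 -0.46  0.04  1.54] 0.0
[592.   -82.   182.    -0.25  30.  ] [-0.29  0.22 -1.   -0.69  0.03  1.55] 0.0
[600.   -80.   180.    -0.25  25.  ] [-0.28  0.37 -1.   -0.93  0.02  1.56] 0.0
[600.   -80.   180.    -0.25  25.  ] [-0.28  0.37 -1.   -0.93  0.02  1.56] 0.0
[600.   -79.   176.    -0.25  20.  ] [-0.27  0.53 -0.99 -1.18  0.02  1.56] 0.0
[600.   -78.   172.    -0.25  15.  ] [-0.27  0.71 -0.96 -1.41  0.02  1.57] 0.0
[600.   -77.   168.    -0.25  10.  ] [-0.27  0.87 -0.92 -1.62  0.02  1.57] 0.0
[600.   -76.   164.    -0.25   5.  ] [-0.27  1.02 -0.85 -1.79  0.02  1.57] 0.0
[600.   -75.   160.    -0.25   0.  ] [-0.26  1.16 -0.77 -1.93  0.01  1.57] 0.0
```

move_arm(
  rows=[
    {"x": 0.58,"y": 0.78,"z": 0.22,"wx": -1,"wy": 0,"wz": 0,"grip": 0.6},
    {"x": 0.58,"y": 0.76,"z": 0.29,"wx": -1,"wy": 0,"wz": 0,"grip": 0.6},
    {"x": 0.58,"y": 0.73,"z": 0.35,"wx": -1,"wy": 0,"wz": 0,"grip": 0.6},
    {"x": 0.58,"y": 0.7,"z": 0.41,"wx": -1,"wy": 0,"wz": 0,"grip": 0.6},
    {"x": 0.58,"y": 0.66,"z": 0.47,"wx": -1,"wy": 0,"wz": 0,"grip": 0.6},
  ],
)

```text
time: 2.65
eef_pos: [509.8, -108.7, 204.1]
ee_rot: [2.7, -0.01, 1.337]
wrist_force: [0.5, 0.2, -0.3]
gripper_width: 51.2
```

```bash
python3 - <<'E'
from kin import *
from rig import arm
np.set_printoptions(precision=3,suppress=True)
s=arm.state(); q=s['joints']; print(q,s['eef_pos'],fk(q)[0],s['qvel'],s['ee_rot'])
import kin
D=[([-1.3396,.31399,.04496,1.3036,0,1.4312],(208.25,-535.41,230.4)),([-0.53,0.07,-0.27,1.24,0.01,1.28],(416.1,-150.3,226.1)),(q,s['eef_pos'])]
f=lambda P:np.concatenate([(fk(np.array(a),P)[0]-b) for a,b in D]+[(P-np.array(kin.P))*[.03]*7])
r=least_squares(f,kin.P); print(r.x,r.fun)
E
```

```text
[-0.415 -0.118 -0.612  0.644  0.086  1.411] [ 509.828 -108.715  204.099] [ 525.158 -117.179  210.615] [ 0.265 -0.283 -0.753 -1.39   0.06   0.318] [ 2.7   -0.01   1.337]
[346.541 427.816 429.372  13.884  79.311 406.784 108.757] [-2.913  9.263  2.107  9.325 -3.587 -2.86  -0.124 -0.903  1.523 -3.666
  7.941  0.708 -5.064 -0.145  3.105 -0.261]
```

move_arm(
  rows=[
    {"x": 0.3,"y": 0.7,"z": 0.5,"wx": -1,"wy": 0,"wz": 0,"grip": 0.6},
    {"x": 0.3,"y": 0.65,"z": 0.55,"wx": -1,"wy": 0,"wz": 0,"grip": 0.6},
    {"x": 0.3,"y": 0.6,"z": 0.6,"wx": -1,"wy": 0,"wz": 0,"grip": 0.6},
    {"x": 0.2,"y": 0.2,"z": 0.3,"wx": -1,"wy": 0,"wz": 0,"grip": 0.6},
    {"x": 0.2,"y": 0.2,"z": 0.3,"wx": -1,"wy": 0,"wz": 0,"grip": 0.6},
  ],
)

```text
time: 3.15
eef_pos: [580.1, -95.5, 194.1]
ee_rot: [2.244, -0.011, 1.34]
wrist_force: [1.1, -0.5, -1.4]
gripper_width: 51.1
```

```bash
python3 - <<'E'
from kin import *
from rig import arm
np.set_printoptions(precision=3,suppress=True)
s=arm.state(); print(s['joints'],s['eef_pos'],s['ee_rot'])
goto(s,(600,-80,180),tool(-.24,np.radians(25)))
E
```

```text
[-0.352 -0.137 -1.008 -0.193  0.101  1.504] [580.112 -95.528 194.145] [ 2.244 -0.011  1.34 ]
tool shift units [ 0.98 -0.07  1.07] turn units [-2.72 -0.15 -0.05]
```

move_arm(
  rows=[
    {"x": 0.3,"y": 0.25,"z": 0.75,"wx": 0,"wy": 0,"wz": 0,"grip": 0.6},
    {"x": 0.3,"y": 0.25,"z": 0.75,"wx": 0,"wy": 0,"wz": 0,"grip": 0.6},
    {"x": 0.2,"y": -0.2,"z": 0.2,"wx": -0.5,"wy": 0,"wz": 0,"grip": 0.6},
    {"x": 0.2,"y": -0.2,"z": 0.15,"wx": -0.5,"wy": 0,"wz": 0,"grip": 0.6},
    {"x": 0.1,"y": -0.2,"z": 0.1,"wx": -0.5,"wy": 0,"wz": 0,"grip": 0.6},
  ],
)

```text
time: 3.65
eef_pos: [630.9, -81.4, 174.2]
ee_rot: [2.166, -0.007, 1.33]
wrist_force: [-145.3, 12.1, 4.4]
gripper_width: 51.4
```

```bash
python3 - <<'E'
from kin import *
from rig import arm
np.set_printoptions(precision=3,suppress=True)
s=arm.state(); print(s['joints'],s['eef_pos'],s['ee_rot'])
E
```

```text
[-0.266  0.032 -1.028 -0.465  0.025  1.562] [630.883 -81.372 174.216] [ 2.166 -0.007  1.33 ]
```

The wrist force reads 145 N: my forward step over-travelled and pressed the fingers against the sash pane. I'm backing off at once.

move_arm(
  rows=[
    {"x": 0,"y": -0.3,"z": -0.6,"wx": 0.3,"wy": 0,"wz": 0,"grip": 0.6},
    {"x": 0,"y": -0.3,"z": -0.6,"wx": 0.3,"wy": 0,"wz": 0,"grip": 0.6},
    {"x": 0,"y": -0.2,"z": -0.4,"wx": 0.2,"wy": 0,"wz": 0,"grip": 0.6},
    {"x": 0,"y": 0,"z": 0,"wx": 0,"wy": 0,"wz": 0,"grip": 0.6},
    {"x": 0,"y": 0,"z": 0,"wx": 0,"wy": 0,"wz": 0,"grip": 0.6},
  ],
)

```text
time: 4.15
eef_pos: [591.6, -71.7, 172.4]
ee_rot: [2.254, -0.006, 1.329]
wrist_force: [0.7, -1.1, -0.4]
gripper_width: 51.3
```

```bash
python3 - <<'E'
from kin import *
from rig import arm
import cv2,pickle
np.set_printoptions(precision=3,suppress=True)
s=arm.state(); print(s['joints'],s['eef_pos'],s['ee_rot'],s['wrist_force'],s['qvel'])
d={}
for n in ["wrist","side"]:
    m=arm.camera_model(n); p,z=arm.camera(n); d[n]=(m,p,z); cv2.imwrite(f"pics/{n}1.png",p[...,::-1])
pickle.dump(d,open("d1.pkl","wb"))
E
```

```text
[-0.267 -0.07  -1.017 -0.264  0.023  1.56 ] [591.61  -71.726 172.363] [ 2.254 -0.006  1.329] [ 0.692 -1.091 -0.352] [ 0.001 -0.006 -0.001  0.006  0.    -0.001]
```

View pics/wrist1.png

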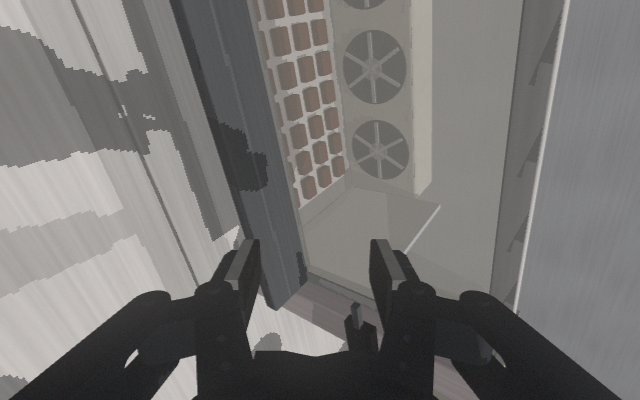

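View pics/side1.png

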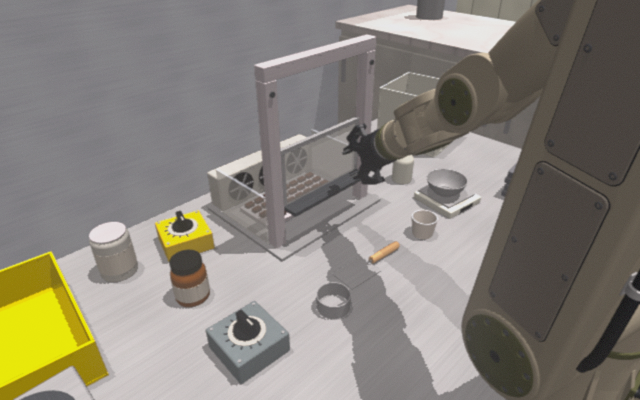

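```bash
python3 - <<'E'
from h import *
np.set_printoptions(precision=1,suppress=True)
d=pickle.load(open("d1.pkl","rb")); m,p,z=d['wrist']
crop(p,220,200,400,380,4,"pics/w1c.png")
for uv in [(356,306),(356,310),(356,315),(357,320),(288,280),(285,285),(275,240),(290,303),(272,300)]: print(uv,dep(m,z,*uv))
print(z[300:325,345:368:2])
E
```

```text
(356, 306) [ 625.9 -142.6  166.7]
(356, 310) [ 623.9 -143.8  167.8]
(356, 315) [ 623.5 -148.2  167.5]
(357, 320) [ 623.2 -152.4  168. ]
(288, 280) [ 623.1 -144.5  107.3]
(285, 285) [ 619.6 -147.   106.7]
(275, 240) [ 621.2 -105.7  106.7]
(290, 303) [ 631.9 -185.9   90.6]
(272, 300) [ 605.1 -149.7  106.2]
[[257.1 257.4 256.  245.8 244.4 241.6 240.  239.2 238.  236.1 233.8 233.1]
 [256.7 256.7 256.3 255.7 245.2 242.1 241.1 239.4 238.8 237.3 235.2 234.1]
 [256.7 255.2 255.9 254.9 220.9 219.7 242.6 239.5 238.7 237.3 236.8 234.4]
 [255.8 255.6 254.8 254.3 219.3 217.9 217.5 242.4 239.2 238.5 237.2 233.9]
 [253.7 254.4 253.5 253.  218.  218.2 217.1 217.2 240.5 239.8 235.4 234.6]
 [253.  252.9 252.2 217.1 218.2 216.4 217.5 217.9 251.5 237.6 236.3 234.8]
 [251.6 251.6 252.4 216.6 216.1 215.4 214.9 217.3 250.1 250.5 238.2 236.3]
 [251.  251.3 251.1 215.6 215.9 214.6 215.  215.6 250.7 248.6 247.3 237.6]
 [251.2 251.4 249.5 217.6 215.  214.7 216.2 216.9 248.9 247.3 248.5 247.8]
 [249.9 250.8 248.3 217.5 215.8 215.7 215.2 217.2 247.4 247.8 246.1 246.5]
 [249.4 247.2 248.8 219.2 217.2 215.7   0.  
[... 381 characters left out ...]
221.5 241.4 242.3 241.2]
 [244.6 234.8 233.2 233.3 220.5 218.6 217.7 219.  221.3 242.4 240.6 241.4]
 [244.2 234.4 232.8 232.6 221.  218.3 218.1 219.3 221.6 241.4 240.5 240.9]
 [244.2 232.7 231.2 231.8 220.9 219.  217.9 219.5 222.2 240.5 239.7 239.6]
 [232.4 231.3 231.4 230.4 221.8 220.5 218.6 219.9 222.9 239.7 238.7 238.7]
 [230.4 231.6 230.1 231.1 222.  220.8 218.6 220.2 222.  237.7 237.  236.8]
 [230.6 229.5 228.1 228.4 222.4 222.8 219.7 219.8 222.7 226.9 236.2 237.9]
 [229.7 229.9 229.5 229.8 223.1 222.3 220.4 221.5 223.1 226.9 228.3 236. ]
 [230.7 228.6 228.8 228.2 222.9 223.3 220.6 220.7 223.3 226.4 226.6 225.1]
 [230.3 229.6 229.  228.5 225.2 223.  221.6 221.5 222.8 226.6 225.3 224.8]]
```

View pics/w1c.png

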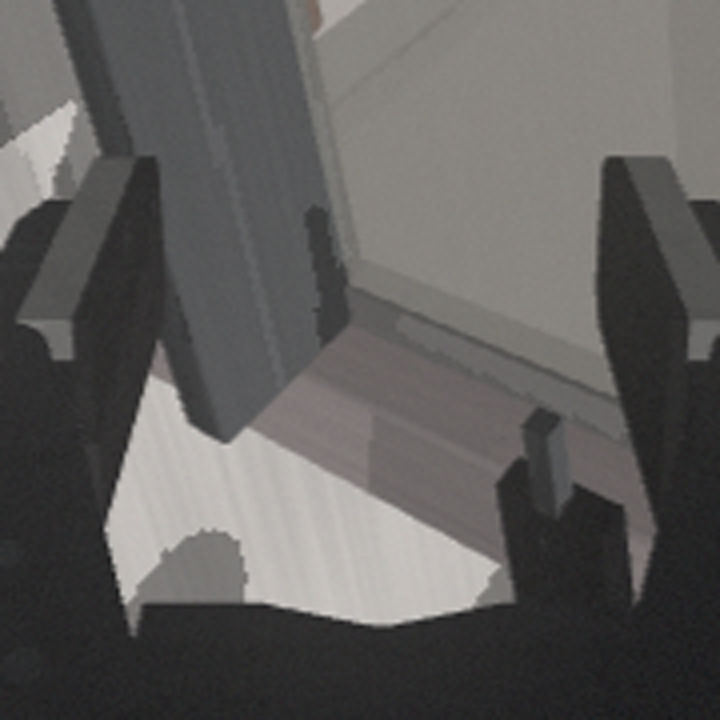

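```bash
python3 - <<'E'
from h import *
np.set_printoptions(precision=1,suppress=True)
for f in ("d0.pkl","d1.pkl"):
    m,p,z=pickle.load(open(f,"rb"))['side']
    crop(p,270,120,390,220,6,f"pics/{f}_s.png")
    a=[dep(m,z,u,v) for u,v in [(290,206),(297,207),(305,202),(311,197),(320,193)]]
    print(f,np.array(a), 'med z',np.median(np.array(a)[:,2]))
E
```

```text
d0.pkl [[622.5  89.1 115.7]
 [609.8  79.1 114.3]
 [610.7  53.4 115.5]
 [617.6  27.8 114.4]
 [613.8   1.8 115.6]] med z 115.49450204670461
d1.pkl [[631.1  82.  108.3]
 [615.6  74.2 109.2]
 [618.3  46.6 108.8]
 [626.4  19.6 106.7]
 [619.6  -3.9 110.4]] med z 108.76664046444716
```

View pics/d1.pkl_s.png

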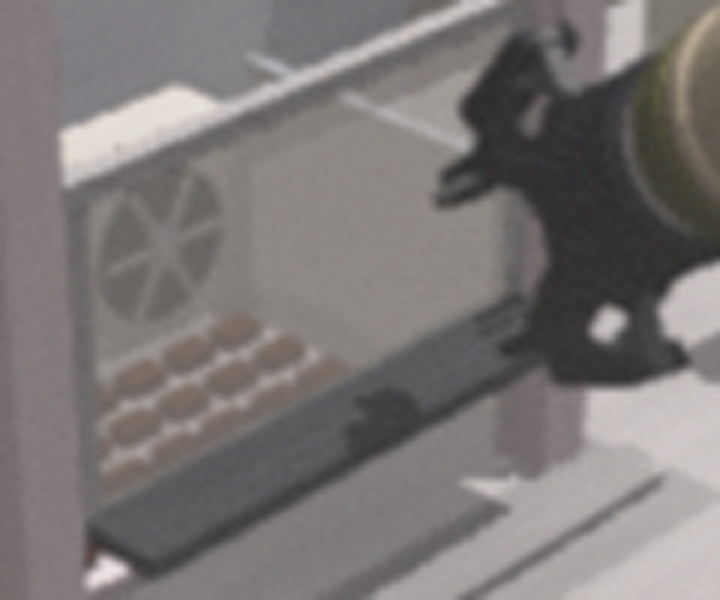

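The wrist view shows the pointer at about (355,312), standing on the clamp, and the lip running diagonally from (215,0) to (285,300). The sash was rubbed down a few mm. The elbow is near its range limit here, so I'll swing out to the right over the free area, level the tool there and come back in.

move_arm(
  rows=[
    {"x": -0.5,"y": 0.0,"z": 0.0,"wx": 0,"wy": -0.14,"wz": 0.1,"grip": 0.4},
    {"x": -0.9,"y": 0.07,"z": 0.09,"wx": 0,"wy": -0.26,"wz": 0.2,"grip": 0.4},
    {"x": -0.95,"y": 0.07,"z": 0.09,"wx": 0,"wy": -0.26,"wz": 0.2,"grip": 0.4},
    {"x": -0.95,"y": 0.1,"z": 0.07,"wx": 0,"wy": -0.26,"wz": 0.2,"grip": 0.4},
    {"x": -0.95,"y": 0.1,"z": 0.07,"wx": 0,"wy": -0.26,"wz": 0.2,"grip": 0.4},
  ],
)

```text
time: 4.75
eef_pos: [575.3, -159.1, 171.3]
ee_rot: [2.256, -0.001, 1.195]
wrist_force: [-0.5, -0.8, 0.2]
gripper_width: 34.0
```

move_arm(
  rows=[
    {"x": -0.95,"y": 0.1,"z": 0.07,"wx": 0,"wy": -0.26,"wz": 0.2,"grip": 0.4},
    {"x": -0.95,"y": 0.1,"z": 0.07,"wx": 0,"wy": -0.26,"wz": 0.2,"grip": 0.4},
    {"x": -0.95,"y": 0.1,"z": 0.07,"wx": 0,"wy": -0.26,"wz": 0.2,"grip": 0.4},
    {"x": -0.95,"y": 0.15,"z": 0.05,"wx": 0,"wy": -0.26,"wz": 0.2,"grip": 0.4},
    {"x": -0.5,"y": 0.1,"z": 0.05,"wx": 0,"wy": -0.2,"wz": 0.15,"grip": 0.4},
  ],
)

```text
time: 5.25
eef_pos: [547.8, -249.7, 174.5]
ee_rot: [2.257, 0.004, 1.046]
wrist_force: [0.2, -0.0, 0.3]
gripper_width: 33.9
```

```bash
python3 - <<'E'
from kin import *
from rig import arm
np.set_printoptions(precision=3,suppress=True)
s=arm.state(); print(s['joints'],s['eef_pos'],s['ee_rot'])
goto(s,(605,-285,200),tool(-.55,np.radians(38)))
E
```

```text
[-0.582 -0.064 -1.    -0.25   0.042  1.532] [ 547.808 -249.742  174.541] [2.257 0.004 1.046]
tool shift units [-0.1   3.11  1.79] turn units [-0.26 -0.2   0.21]
```

move_arm(
  rows=[
    {"x": 0,"y": 0.8,"z": 0.45,"wx": 0,"wy": 0,"wz": 0,"grip": 0.4},
    {"x": 0,"y": 0.8,"z": 0.45,"wx": 0,"wy": 0,"wz": 0,"grip": 0.4},
    {"x": 0,"y": 0.8,"z": 0.45,"wx": 0,"wy": 0,"wz": 0,"grip": 0.4},
    {"x": 0,"y": 0.8,"z": 0.45,"wx": 0,"wy": 0,"wz": 0,"grip": 0.4},
    {"x": 0,"y": 0,"z": 0,"wx": -0.7,"wy": 0,"wz": 0,"grip": 0.4},
  ],
)

```text
time: 5.75
eef_pos: [609.1, -289.5, 202.8]
ee_rot: [2.194, 0.004, 1.039]
wrist_force: [0.6, -0.8, -0.2]
gripper_width: 34.2
```

move_arm(
  rows=[
    {"x": 0,"y": 0,"z": 0,"wx": -0.8,"wy": 0,"wz": 0,"grip": 0.4},
    {"x": 0,"y": 0,"z": 0,"wx": -0.8,"wy": 0,"wz": 0,"grip": 0.4},
    {"x": 0,"y": 0,"z": 0,"wx": -0.8,"wy": 0,"wz": 0,"grip": 0.4},
    {"x": 0,"y": 0,"z": 0,"wx": -0.8,"wy": 0,"wz": 0,"grip": 0.4},
    {"x": 0,"y": 0,"z": 0,"wx": -0.8,"wy": 0,"wz": 0,"grip": 0.4},
  ],
)

```text
time: 6.25
eef_pos: [656.2, -310.6, 230.8]
ee_rot: [1.87, 0.006, 1.03]
wrist_force: [0.5, -0.0, -0.2]
gripper_width: 33.9
```

```bash
python3 - <<'E'
from kin import *
from rig import arm
np.set_printoptions(precision=3,suppress=True)
s=arm.state(); print(s['joints'],s['eef_pos'],s['ee_rot'])
goto(s,(600,-285,170),tool(-.53,np.radians(0)))
E
```

```text
[-0.559  0.247 -1.026 -0.974  0.016  1.56 ] [ 656.25  -310.561  230.847] [1.87  0.006 1.03 ]
tool shift units [-0.33 -3.81 -2.04] turn units [-3.43  0.13  0.05]
```

move_arm(
  rows=[
    {"x": 0,"y": -0.5,"z": 0,"wx": -0.7,"wy": 0,"wz": 0,"grip": 0.4},
    {"x": 0,"y": -0.6,"z": 0,"wx": -0.7,"wy": 0,"wz": 0,"grip": 0.4},
    {"x": 0,"y": -0.6,"z": 0,"wx": -0.7,"wy": 0,"wz": 0,"grip": 0.4},
    {"x": 0,"y": -0.6,"z": 0,"wx": -0.7,"wy": 0,"wz": 0,"grip": 0.4},
    {"x": 0,"y": -0.6,"z": 0,"wx": -0.6,"wy": 0,"wz": 0,"grip": 0.4},
  ],
)

```text
time: 6.75
eef_pos: [697.5, -326.3, 190.6]
ee_rot: [1.569, 0.005, 1.021]
wrist_force: [0.7, -1.0, -0.8]
gripper_width: 34.0
```

```bash
python3 - <<'E'
from kin import *
from rig import arm
np.set_printoptions(precision=3,suppress=True)
s=arm.state(); print(s['joints'],s['eef_pos'],s['ee_rot'])
goto(s,(545,-285,160),tool(-.53,np.radians(0)))
E
```

```text
[-0.537  0.782 -1.02  -1.804 -0.013  1.565] [ 697.535 -326.338  190.569] [1.569 0.005 1.021]
tool shift units [-2.21 -1.52 -7.59] turn units [0.03 0.22 0.06]
```

move_arm(
  rows=[
    {"x": -0.1,"y": -0.3,"z": -0.8,"wx": 0,"wy": 0,"wz": 0,"grip": 0.4},
    {"x": -0.1,"y": -0.3,"z": -1,"wx": 0,"wy": 0,"wz": 0,"grip": 0.4},
    {"x": -0.1,"y": -0.3,"z": -1,"wx": 0,"wy": 0,"wz": 0,"grip": 0.4},
    {"x": -0.1,"y": -0.2,"z": -1,"wx": 0,"wy": 0,"wz": 0,"grip": 0.4},
    {"x": -0.1,"y": -0.2,"z": -1,"wx": 0,"wy": 0,"wz": 0,"grip": 0.4},
  ],
)

```text
time: 7.25
eef_pos: [682.5, -312.5, 133.4]
ee_rot: [1.55, 0.004, 1.005]
wrist_force: [-0.1, 0.5, 0.7]
gripper_width: 34.2
```

```bash
python3 - <<'E'
from kin import *
from rig import arm
np.set_printoptions(precision=3,suppress=True)
s=arm.state(); print(s['joints'],s['eef_pos'],s['ee_rot'])
goto(s,(545,-285,150),tool(-.53,np.radians(0)))
E
```

```text
[-0.517  0.989 -1.025 -2.035 -0.049  1.566] [ 682.474 -312.5    133.405] [1.55  0.004 1.005]
tool shift units [-2.53  0.95 -6.52] turn units [0.24 0.41 0.05]
```

```bash
cat > kin2.py <<'E'
from kin import *
D=[([-1.3396,.31399,.04496,1.3036,0,1.4312],(208.25,-535.41,230.4)),
([-0.267,-0.07,-1.017,-0.264,0.023,1.56],(591.61,-71.73,172.36)),
([-0.582,-.064,-1.0,-.25,.042,1.532],(547.8,-249.7,174.5)),
([-0.559,.247,-1.026,-.974,.016,1.56],(656.25,-310.56,230.85)),
([-0.537,.782,-1.02,-1.804,-.013,1.565],(697.5,-326.3,190.6)),
([-.517,.989,-1.025,-2.035,-.049,1.566],(682.5,-312.5,133.4)),
([-0.352,-0.137,-1.008,-0.193,0.101,1.504],(580.112,-95.528,194.145)),
([-0.415,-0.118,-0.612,0.644,0.086,1.411],(509.828,-108.715,204.099)),
([-0.53,0.07,-0.27,1.24,0.01,1.28],(416.1,-150.3,226.1))]
def rot(v,a): # rotate planar (r,z) vector downward (clockwise) by a
    c,s=np.cos(a),np.sin(a); return np.array([c*v[0]+s*v[1],-s*v[0]+c*v[1]])
P0=np.array([0,364,0,390,426,0,392,38,80,110.])
def fk2(q,P):
    J4=np.array(P[0:2])+rot(P[2:4],q[1])+rot(P[4:6],q[1]-q[2])
    t=q[1]-q[2]+q[3]; R4=Ro.from_euler('y',t).as_matrix()
    p=np.array([J4[0],0,J4[1]])+R4@np.array([P[9],P[8],0])+R4@Ro.from_euler('z',q[4]).as_matrix()@np.array([P[6]-P[9],0,P[7]])
    B=np.array([[0,0,1.],[0,1,0],[-1,0,0]])
    Rz=Ro.from_euler('z',q[0]).as_matrix()
    return Rz@p,Rz@R4@Ro.from_euler('z',q[4]).as_matrix()@B@Ro.from_euler('z',q[5]).as_matrix()
def fit():
    f=lambda P:np.concatenate([(fk2(np.array(a),P)[0]-b) for a,b in D]+[(P-P0)*.02])
    return least_squares(f,P0)
E
python3 - <<'E'
from kin2 import *
np.set_printoptions(precision=1,suppress=True)
r=fit(); print(r.x); print(r.fun[:27].reshape(-1,3))
E
```

```text
[ -3.9 238.    2.8 520.9 412.5  53.2 443.9  -2.1  79.8 142.2]
[[-0.3  0.3 -0. ]
 [-0.1 -0.1 -0.1]
 [ 0.1 -0.1  0.2]
 [ 0.4 -0.4 -0. ]
 [-0.2 -0.5 -0. ]
 [-0.6 -0.4  0.2]
 [-0.2 -0.  -0.2]
 [-0.7 -0.1 -0.1]
 [ 1.8  1.5  0.1]]
```

move_arm(
  rows=[
    {"x": 0,"y": 0.5,"z": 0,"wx": 0,"wy": 0,"wz": 0,"grip": 0.4},
    {"x": 0,"y": 0.8,"z": 0,"wx": 0,"wy": 0,"wz": 0,"grip": 0.4},
    {"x": 0,"y": 0.8,"z": 0,"wx": 0,"wy": 0,"wz": 0,"grip": 0.4},
    {"x": 0,"y": 0.8,"z": 0,"wx": 0,"wy": 0,"wz": 0,"grip": 0.4},
    {"x": 0,"y": 0,"z": 0,"wx": 0,"wy": 0,"wz": 0,"grip": 0.4},
  ],
)

```text
time: 7.75
eef_pos: [695.7, -317.3, 187.7]
ee_rot: [1.55, 0.003, 1.002]
wrist_force: [0.1, -0.4, -0.1]
gripper_width: 34.0
```

```bash
python3 - <<'E'
from kin import *
from rig import arm
np.set_printoptions(precision=3,suppress=True)
s=arm.state(); print(s['joints'],s['eef_pos'],s['ee_rot'])
E
```

```text
[-0.509  0.817 -1.024 -1.862 -0.059  1.566] [ 695.704 -317.263  187.71 ] [1.55  0.003 1.002]
```

```bash
cat >> kin2.py <<'E'
PF=fit().x
def ik2(p,R,q0):
    def e(q):
        a,b=fk2(q,PF); return np.r_[(a-p)/100,Ro.from_matrix(b.T@R).as_rotvec()*2]
    s=least_squares(e,np.clip(q0,LO+.001,HI-.001),bounds=(LO,HI)); return s.x,np.abs(s.fun).max()
E
python3 - <<'E'
from kin2 import *
np.set_printoptions(precision=2,suppress=True)
seeds=[[-.25,1,-.9,-1.9,0,1.57],[-.25,0,-.9,-.1,0,1.57],[-.25,.5,-.9,-1,0,1.57]]
for z in (70,100,135,170):
  for tilt in (-20,0,15,25,35,45,55,90):
    for x in range(480,760,5):
        best=min((ik2(np.array([x,-70.,z]),tool(-.25,np.radians(tilt)),np.array(s)) for s in seeds),key=lambda a:a[1])
        if best[1]<1e-3: print(z,tilt,'min x',x,best[0]); break
    else: print(z,tilt,'none')
E
```

```text
70 -20 none
70 0 min x 720 [-0.18  1.17 -1.03 -2.2  -0.07  1.57]
70 15 min x 745 [-0.17  0.8  -1.03 -1.56 -0.08  1.59]
70 25 min x 725 [-0.18  0.58 -1.02 -1.16 -0.06  1.6 ]
70 35 min x 675 [-0.2   0.37 -1.02 -0.78 -0.04  1.6 ]
70 45 min x 600 [-0.25  0.17 -1.03 -0.42 -0.    1.57]
70 55 min x 515 [-0.31 -0.   -1.02 -0.06  0.03  1.52]
70 90 min x 480 [-0.31  0.26 -0.45  0.87  0.    1.51]
100 -20 none
100 0 min x 735 [-0.17  1.07 -1.03 -2.1  -0.08  1.57]
100 15 min x 750 [-0.17  0.71 -1.02 -1.46 -0.08  1.59]
100 25 min x 720 [-0.18  0.48 -1.02 -1.07 -0.06  1.6 ]
100 35 min x 665 [-0.21  0.27 -1.02 -0.68 -0.03  1.59]
100 45 min x 585 [-0.26  0.07 -1.03 -0.31  0.01  1.57]
100 55 min x 490 [-0.33 -0.12 -1.02  0.06  0.05  1.5 ]
100 90 min x 480 [-0.31  0.23 -0.4   0.94  0.    1.51]
135 -20 none
135 0 min x 750 [-0.17  0.95 -1.02 -1.98 -0.08  1.57]
135 15 min x 750 [-0.17  0.6  -1.02 -1.36 -0.08  1.59]
135 25 min x 710 [-0.19  0.37 -1.03 -0.96 -0.06  1.6 ]
135 35 min x 650 [-0.22  0.16 -1.02 -0.57 -0.03  1.59]
135 45 min x 560 [-0.28 -0.06 -1.02 -0.18  0.02  1.55]
135 55 min x 480 [-0.34 -0.21 -0.98  0.2   0.05  1.49]
135 90 min x 480 [-0.31  0.2  -0.35  1.02  0.    1.51]
170 -20 none
170 0 none
170 15 min x 745 [-0.17  0.49 -1.03 -1.25 -0.08  1.59]
170 25 min x 700 [-0.19  0.26 -1.03 -0.85 -0.05  1.6 ]
170 35 min x 625 [-0.23  0.02 -1.03 -0.44 -0.02  1.58]
170 45 min x 525 [-0.31 -0.22 -1.03 -0.02  0.04  1.53]
170 55 min x 480 [-0.34 -0.26 -0.91  0.31  0.05  1.49]
170 90 min x 480 [-0.31  0.17 -0.29  1.11  0.    1.51]
```

The fit (residuals under 1 mm) shows a level tool isn't reachable this close. New approach: shut fingers tilted about 50° down with the jaws level, lifting the lip from below. I'm returning via the free area.

move_arm(
  rows=[
    {"x": 0,"y": 0.1,"z": 0,"wx": 1,"wy": 0,"wz": 0,"grip": 0},
    {"x": 0,"y": 0.1,"z": 0,"wx": 1,"wy": 0,"wz": 0,"grip": 0},
    {"x": 0,"y": 0.1,"z": 0,"wx": 1,"wy": 0,"wz": 0,"grip": 0},
    {"x": 0,"y": 0.1,"z": -0.2,"wx": 1,"wy": 0,"wz": 0,"grip": 0},
    {"x": 0,"y": 0.1,"z": -0.4,"wx": 1,"wy": 0,"wz": 0,"grip": 0},
  ],
)

```text
time: 8.25
eef_pos: [687.6, -312.8, 184.8]
ee_rot: [2.001, 0.004, 1.0]
wrist_force: [1.0, -0.6, -0.9]
gripper_width: 0.3
```

move_arm(
  rows=[
    {"x": 0,"y": -0.2,"z": -0.6,"wx": 1,"wy": 0,"wz": 0,"grip": 0},
    {"x": 0,"y": -0.3,"z": -0.8,"wx": 1,"wy": 0,"wz": 0,"grip": 0},
    {"x": 0,"y": -0.4,"z": -0.8,"wx": 1,"wy": 0,"wz": 0,"grip": 0},
    {"x": 0,"y": -0.5,"z": -0.8,"wx": 1,"wy": 0,"wz": 0,"grip": 0},
    {"x": 0,"y": -0.5,"z": -0.8,"wx": 0.8,"wy": 0,"wz": 0,"grip": 0},
  ],
)

```text
time: 8.75
eef_pos: [611.6, -265.1, 204.9]
ee_rot: [2.432, 0.003, 0.998]
wrist_force: [1.0, -0.2, 0.3]
gripper_width: 0.0
```

```bash
cat >> kin2.py <<'E'
def toolj(yaw,tilt):
    "jaws level: z fwd at yaw tilted down; y left; x down/back"
    return Ro.from_euler('z',yaw).as_matrix()@Ro.from_euler('y',tilt).as_matrix()@np.array([[0,0,1.],[0,1,0],[-1,0,0]])
E
python3 - <<'E'
from kin2 import *
from rig import arm
np.set_printoptions(precision=3,suppress=True)
s=arm.state(); print(s['joints'],s['eef_pos'],s['ee_rot'],fk2(s['joints'],PF)[0])
q,R=s['joints'],toolj(-.2,np.radians(52)); goto(s,(500,-60,200),R)
for p,t in [((500,-60,200),55),((545,-40,120),50),((545,-40,60),50),((606,-35,60),50),((606,-35,150),50)]:
    q2,e=ik2(np.array(p),toolj(-.18,np.radians(t)),np.array([-.3,0,-.8,0,0,0])); print(p,t,q2,e)
E
```

```text
[-0.51   0.042 -0.631  0.189 -0.044  1.616] [ 611.612 -265.056  204.916] [2.432 0.003 0.998] [ 611.835 -265.462  204.449]
tool shift units [ 5.6  -7.92 -6.5 ] turn units [ -1.81   2.66 -21.18]
(500, -60, 200) 55 [-0.331 -0.258 -0.826  0.397  0.087 -0.124] 1.1368683772161603e-15
(545, -40, 120) 50 [-0.242 -0.068 -0.989 -0.048  0.04  -0.048] 3.9751114653481507e-11
(545, -40, 60) 50 [-0.237  0.074 -1.03  -0.196  0.032 -0.045] 0.06982253022164599
(606, -35, 60) 50 [-0.194  0.178 -0.945 -0.25   0.009 -0.011] 9.404515123074976e-11
(606, -35, 150) 50 [-0.194  0.001 -0.826  0.046  0.009 -0.011] 1.2700085481992552e-11
```

move_arm(
  rows=[
    {"x": 0.2,"y": -0.3,"z": -0.4,"wx": 0,"wy": 0,"wz": -1,"grip": 0},
    {"x": 0.3,"y": -0.6,"z": -0.4,"wx": 0,"wy": 0,"wz": -1,"grip": 0},
    {"x": 0.2,"y": -0.6,"z": -0.4,"wx": 0,"wy": 0,"wz": -1,"grip": 0},
    {"x": 0.2,"y": -0.6,"z": -0.4,"wx": 0,"wy": 0,"wz": -1,"grip": 0},
    {"x": 0.1,"y": -0.6,"z": -0.4,"wx": 0,"wy": 0,"wz": -1,"grip": 0},
  ],
)

```text
time: 9.25
eef_pos: [558.7, -220.7, 206.2]
ee_rot: [2.477, 0.294, 1.348]
wrist_force: [0.0, 0.1, 0.1]
gripper_width: -0.1
```

move_arm(
  rows=[
    {"x": 0.0,"y": -0.5,"z": -0.3,"wx": 0,"wy": 0,"wz": -1,"grip": 0},
    {"x": 0,"y": -0.3,"z": -0.3,"wx": 0,"wy": 0,"wz": -1,"grip": 0},
    {"x": 0,"y": 0,"z": -0.3,"wx": 0,"wy": 0,"wz": -1,"grip": 0},
    {"x": 0,"y": 0,"z": -0.3,"wx": 0,"wy": 0,"wz": -1,"grip": 0},
    {"x": 0,"y": 0,"z": -0.3,"wx": 0,"wy": 0,"wz": -1,"grip": 0},
  ],
)

```text
time: 9.75
eef_pos: [523.4, -208.0, 217.4]
ee_rot: [2.653, 0.544, 1.765]
wrist_force: [0.8, 0.3, -0.1]
gripper_width: 0.1
```

```bash
python3 - <<'E'
from kin2 import *
from rig import arm
np.set_printoptions(precision=3,suppress=True)
s=arm.state(); print(s['joints'],s['eef_pos'],s['ee_rot'],fk2(s['joints'],PF)[0])
goto(s,(520,-60,200),toolj(-.2,np.radians(52)))
E
```

```text
[-0.49  -0.181 -0.801  0.239 -0.058  0.726] [ 523.377 -207.998  217.439] [2.653 0.544 1.765] [ 523.282 -208.248  217.609]
tool shift units [ 6.69  2.54 -2.08] turn units [ -2.5    1.49 -10.86]
```

move_arm(
  rows=[
    {"x": 0.67,"y": 0.26,"z": -0.2,"wx": -0.26,"wy": 0.14,"wz": -1,"grip": 0},
    {"x": 0.64,"y": 0.31,"z": -0.2,"wx": -0.26,"wy": 0.12,"wz": -1,"grip": 0},
    {"x": 0.61,"y": 0.37,"z": -0.2,"wx": -0.27,"wy": 0.09,"wz": -1,"grip": 0},
    {"x": 0.58,"y": 0.42,"z": -0.2,"wx": -0.28,"wy": 0.06,"wz": -1,"grip": 0},
    {"x": 0.54,"y": 0.47,"z": -0.2,"wx": -0.29,"wy": 0.03,"wz": -1,"grip": 0},
  ],
)

```text
time: 10.25
eef_pos: [518.5, -132.9, 211.9]
ee_rot: [2.837, 0.689, 2.294]
wrist_force: [0.0, -0.2, -0.1]
gripper_width: 0.5
```

```bash
python3 - <<'E'
from kin2 import *
from rig import arm
np.set_printoptions(precision=3,suppress=True)
s=arm.state(); print(s['joints'],s['eef_pos'],s['ee_rot'],fk2(s['joints'],PF)[0])
goto(s,(520,-50,170),toolj(-.18,np.radians(53)))
E
```

```text
[-0.409 -0.258 -0.893  0.193  0.014  0.334] [ 518.487 -132.943  211.887] [2.837 0.689 2.294] [ 518.307 -133.044  212.223]
tool shift units [3.69 2.77 0.53] turn units [-1.33  1.37 -5.83]
```

move_arm(
  rows=[
    {"x": 0.7,"y": 0.6,"z": 0.1,"wx": -0.26,"wy": 0.27,"wz": -1,"grip": 0},
    {"x": 0.65,"y": 0.65,"z": 0.1,"wx": -0.26,"wy": 0.25,"wz": -1,"grip": 0},
    {"x": 0.6,"y": 0.7,"z": 0.1,"wx": -0.27,"wy": 0.22,"wz": -1,"grip": 0},
    {"x": 0.55,"y": 0.75,"z": 0.1,"wx": -0.28,"wy": 0.2,"wz": -1,"grip": 0},
    {"x": 0.4,"y": 0.6,"z": 0.1,"wx": -0.29,"wy": 0.18,"wz": -1,"grip": 0},
  ],
)

```text
time: 10.75
eef_pos: [515.9, -47.5, 176.6]
ee_rot: [3.093, 0.67, 2.893]
wrist_force: [-0.3, 0.1, -0.7]
gripper_width: 0.1
```

```bash
python3 - <<'E'
from kin2 import *
from rig import arm
np.set_printoptions(precision=3,suppress=True)
s=arm.state(); print(s['joints'],s['eef_pos'],s['ee_rot'],fk2(s['joints'],PF)[0])
goto(s,(545,-45,110),toolj(-.18,np.radians(53)))
E
```

```text
[-0.291 -0.227 -0.913  0.216  0.075 -0.033] [515.918 -47.47  176.614] [3.093 0.67  2.893] [515.401 -47.397 176.804]
tool shift units [0.99 0.31 3.49] turn units [ 0.08  0.29 -0.62]
```

move_arm(
  rows=[
    {"x": 0.3,"y": 0.1,"z": 0.8,"wx": 0,"wy": 0.07,"wz": -0.2,"grip": 0},
    {"x": 0.3,"y": 0.1,"z": 0.8,"wx": 0,"wy": 0.07,"wz": -0.2,"grip": 0},
    {"x": 0.3,"y": 0.1,"z": 0.8,"wx": 0,"wy": 0.07,"wz": -0.2,"grip": 0},
    {"x": 0.2,"y": 0.0,"z": 0.6,"wx": 0,"wy": 0.07,"wz": 0,"grip": 0},
    {"x": 0,"y": 0,"z": 0,"wx": 0,"wy": 0,"wz": 0,"grip": 0},
  ],
)

```text
time: 11.25
eef_pos: [535.8, -42.6, 114.8]
ee_rot: [3.137, 0.648, 2.966]
wrist_force: [-0.9, -0.3, -0.5]
gripper_width: -0.2
```

```bash
python3 - <<'E'
from kin2 import *
from rig import arm
import cv2,pickle
np.set_printoptions(precision=3,suppress=True)
s=arm.state(); print(s['joints'],s['eef_pos'],s['ee_rot'])
goto(s,(555,-45,60),toolj(-.18,np.radians(53)))
d={}
for n in ["wrist"]:
    m=arm.camera_model(n); p,z=arm.camera(n); d[n]=(m,p,z); cv2.imwrite(f"pics/{n}2.png",p[...,::-1])
pickle.dump(d,open("d2.pkl","wb"))
E
```

```text
[-0.26  -0.07  -0.963  0.031  0.056 -0.068] [535.786 -42.575 114.791] [3.137 0.648 2.966]
tool shift units [0.88 0.03 2.77] turn units [0.09 0.03 0.04]
```

View pics/wrist2.png

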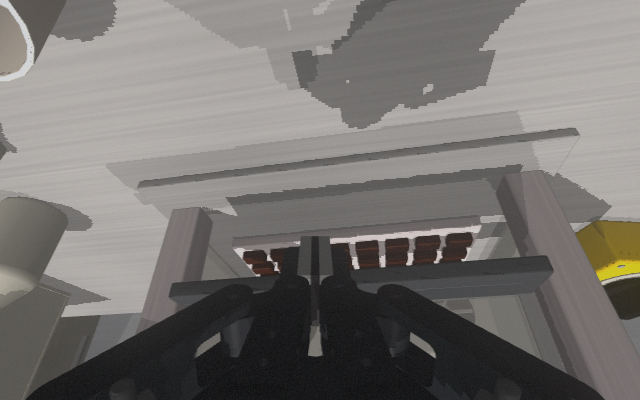

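move_arm(
  rows=[
    {"x": 0.2,"y": 0,"z": 0.6,"wx": 0,"wy": 0,"wz": 0,"grip": 0},
    {"x": 0.2,"y": 0,"z": 0.6,"wx": 0,"wy": 0,"wz": 0,"grip": 0},
    {"x": 0.2,"y": 0,"z": 0.6,"wx": 0,"wy": 0,"wz": 0,"grip": 0},
    {"x": 0.2,"y": 0.0,"z": 0.6,"wx": 0,"wy": 0,"wz": 0,"grip": 0},
    {"x": 0,"y": 0,"z": 0,"wx": 0,"wy": 0,"wz": 0,"grip": 0},
  ],
)

```text
time: 11.8
eef_pos: [554.1, -46.3, 72.0]
ee_rot: [3.137, 0.658, 2.965]
wrist_force: [-0.3, -0.7, -0.6]
gripper_width: 0.6
```

```bash
python3 - <<'E'
from kin2 import *
from h import *
from rig import arm
np.set_printoptions(precision=3,suppress=True)
s=arm.state(); print(s['joints'],s['eef_pos'],s['ee_rot'],s['wrist_force'])
goto(s,(606,-45,60),toolj(-.18,np.radians(51)))
m,p,z=pickle.load(open("d2.pkl","rb"))['wrist']
for uv in [(230,272),(400,262),(400,270),(450,268),(450,256),(540,263),(190,290),(190,284),(530,178),(180,240)]: print(uv,dep(m,z,*uv))
E
```

```text
[-0.257  0.059 -1.001 -0.145  0.053 -0.064] [554.127 -46.295  71.967] [3.137 0.658 2.965] [-0.321 -0.665 -0.594]
tool shift units [-1.65  0.51  2.03] turn units [ 0.07 -0.26  0.03]
(230, 272) [ 775.3   -195.24    17.856]
(400, 262) [749.033  17.53   32.346]
(400, 270) [603.559   2.201  99.736]
(450, 268) [603.485  33.306 100.756]
(450, 256) [741.644  70.031  32.818]
(540, 263) [602.12   85.592 102.077]
(190, 290) [ 603.969 -143.984  103.499]
(190, 284) [ 604.366 -145.251   98.915]
(530, 178) [629.882 118.782  19.2  ]
(180, 240) [ 632.06  -181.107   46.209]
```

move_arm(
  rows=[
    {"x": -0.4,"y": 0.1,"z": 0.5,"wx": 0,"wy": 0,"wz": 0,"grip": 0},
    {"x": -0.4,"y": 0.1,"z": 0.5,"wx": 0,"wy": 0,"wz": 0,"grip": 0},
    {"x": -0.4,"y": 0.1,"z": 0.5,"wx": 0,"wy": 0,"wz": 0,"grip": 0},
    {"x": -0.3,"y": 0.1,"z": 0.4,"wx": 0,"wy": 0,"wz": 0,"grip": 0},
    {"x": 0,"y": 0,"z": 0,"wx": 0,"wy": 0,"wz": 0,"grip": 0},
  ],
)

```text
time: 12.3
eef_pos: [606.0, -47.1, 64.4]
ee_rot: [3.137, 0.664, 2.965]
wrist_force: [-0.5, 0.2, -0.2]
gripper_width: 0.1
```

```bash
python3 - <<'E'
from kin2 import *
from h import *
from rig import arm
np.set_printoptions(precision=3,suppress=True)
s=arm.state(); print(s['joints'],s['eef_pos'],s['ee_rot'],s['wrist_force'])
goto(s,(606,-45,80),toolj(-.18,np.radians(52)))
E
```

```text
[-0.227  0.165 -0.907 -0.164  0.035 -0.039] [606.032 -47.107  64.36 ] [3.137 0.664 2.965] [-0.53   0.191 -0.215]
tool shift units [-0.47  0.11 -0.63] turn units [0.07 0.   0.03]
```

move_arm(
  rows=[
    {"x": -0.18,"y": 0,"z": -0.24,"wx": 0,"wy": 0,"wz": 0,"grip": 0},
    {"x": -0.18,"y": 0,"z": -0.24,"wx": 0,"wy": 0,"wz": 0,"grip": 0},
    {"x": -0.18,"y": 0,"z": -0.24,"wx": 0,"wy": 0,"wz": 0,"grip": 0},
    {"x": -0.18,"y": 0,"z": -0.24,"wx": 0,"wy": 0,"wz": 0,"grip": 0},
    {"x": -0.18,"y": 0,"z": -0.24,"wx": 0,"wy": 0,"wz": 0,"grip": 0},
  ],
)

```text
time: 12.8
eef_pos: [600.4, -46.2, 92.3]
ee_rot: [3.138, 0.653, 2.964]
wrist_force: [-1.2, -0.3, -2.6]
gripper_width: -0.1
```

```bash
cat > snap.py <<'E'
import sys; from h import *; from kin2 import *; from rig import arm
np.set_printoptions(precision=3,suppress=True)
tag=sys.argv[1]; s=arm.state(); print(s['joints'],s['eef_pos'],s['ee_rot'],s['wrist_force'],s['time'])
d={}
for n in sys.argv[2:]:
    m=arm.camera_model(n); p,z=arm.camera(n); d[n]=(m,p,z); cv2.imwrite(f"pics/{n}_{tag}.png",p[...,::-1])
pickle.dump(d,open(f"d_{tag}.pkl","wb"))
E
python3 snap.py a wrist side; python3 - <<'E'
from h import *
d=pickle.load(open("d_a.pkl","rb")); crop(d['side'][1],270,120,390,220,6,"pics/a_s.png")
E
```

```text
[-0.227  0.099 -0.873 -0.053  0.034 -0.04 ] [600.353 -46.16   92.258] [3.138 0.653 2.964] [-1.211 -0.279 -2.593] 12.8
```

View pics/wrist_a.png

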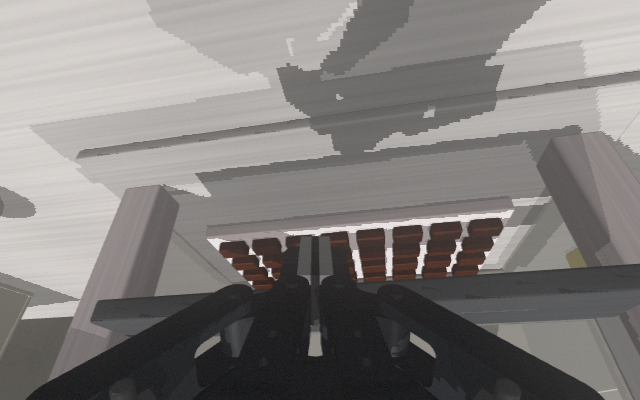

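View pics/a_s.png

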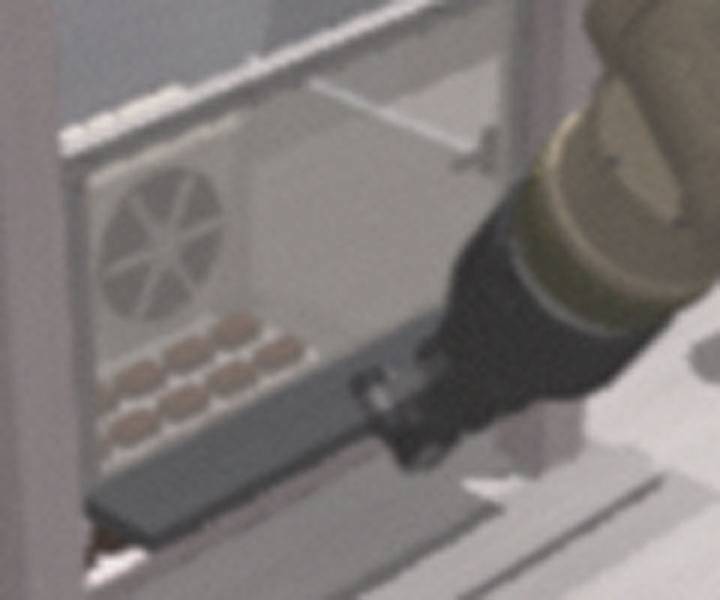

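```bash
python3 - <<'E'
from h import *
np.set_printoptions(precision=1,suppress=True)
m,p,z=pickle.load(open("d_a.pkl","rb"))['wrist']
print(m['cam_to_world'][:3,3])
for u in (150,480,540): 
    col=[dep(m,z,u,v) for v in range(255,335,3)]
    print(u); print(np.array([np.r_[v,c] for v,c in zip(range(255,335,3),col) if 595<c[0]<640]))
E
```

```text
[456.7 -21.1 160.8]
150
[[ 297.   603.6 -129.8  107.9]
 [ 300.   604.8 -130.1  109. ]
 [ 303.   604.6 -129.5  110.6]
 [ 306.   605.  -129.3  111.9]
 [ 312.   604.2 -127.8  115.1]
 [ 315.   604.  -127.3  116.6]
 [ 318.   606.1 -128.3  117.4]
 [ 321.   608.1 -129.3  118.2]
 [ 324.   612.6 -132.   118.4]]
480
[[276.  604.1  25.6 107.9]
 [279.  604.9  25.5 108.9]
 [282.  603.2  24.6 110.8]
 [285.  603.2  24.3 112.1]
 [288.  602.8  23.8 113.5]
 [291.  603.6  23.6 114.5]
 [294.  602.8  23.1 116. ]
 [297.  603.2  22.8 117.1]
 [300.  603.7  22.7 118.1]
 [303.  607.3  23.4 118.3]
 [306.  611.5  24.3 118.4]
 [309.  616.4  25.3 118.4]
 [312.  620.5  26.2 118.6]
 [315.  624.8  27.  118.8]
 [318.  630.9  28.4 118.7]
 [321.  637.9  30.  118.4]]
540
[[270.  606.2  51.  106.2]
 [273.  603.6  49.2 108.4]
 [276.  602.3  48.1 110.2]
 [279.  602.7  47.9 111.3]
 [282.  603.6  47.8 112.2]
 [285.  604.1  47.6 113.3]
 [288.  602.7  46.5 115. ]
 [291.  603.   46.2 116.1]
 [294.  602.5  45.5 117.4]
 [297.  603.9  45.7 118.2]
 [300.  607.4  46.9 118.4]
 [303.  611.3  48.2 118.5]
 [306.  615.7  49.6 118.6]
 [309.  619.3  50.8 118.9]
 [312.  626.   53.3 118.5]
 [315.  630.3  54.7 118.7]
 [318.  637.2  57.1 118.4]]
```

```bash
python3 - <<'E'
from h import *
np.set_printoptions(precision=1,suppress=True)
m,p,z=pickle.load(open("d1.pkl","rb"))['wrist']
for v in (308,311,314,317):
    print(v); print(np.array([np.r_[u,p[v,u].mean(),dep(m,z,u,v)] for u in range(349,366)]))
o,dd=ray(m,356,312); print(o,dd)
for u in (284,280): print(np.array([dep(m,z,u,v) for v in (200,220,240,260,280)]))
E
```

```text
308
[[ 349.   103.3  640.7 -168.8  148.2]
 [ 350.    87.3  640.5 -167.9  149.4]
 [ 351.    66.   623.9 -144.1  163.9]
 [ 352.    63.   624.1 -144.   164.6]
 [ 353.    61.3  623.2 -142.2  166.2]
 [ 354.    57.7  623.6 -142.4  166.6]
 [ 355.    54.7  623.8 -142.2  167.3]
 [ 356.    53.7  624.9 -143.3  167.3]
 [ 357.    68.7  625.4 -143.5  167.7]
 [ 358.    84.   626.  -143.8  168.1]
 [ 359.    87.   626.7 -144.3  168.4]
 [ 360.    85.7  627.8 -145.5  168.3]
 [ 361.    97.3  645.9 -169.7  155.5]
 [ 362.    98.3  646.5 -170.   156. ]
 [ 363.    99.7  645.9 -168.7  157.4]
 [ 364.   100.3  646.7 -169.2  157.8]
 [ 365.    98.7  647.5 -169.9  158. ]]
311
[[ 349.   102.   638.3 -168.7  149.8]
 [ 350.   102.3  639.4 -169.7  149.9]
 [ 351.    73.7  623.2 -146.1  164.1]
 [ 352.    61.   624.4 -147.3  164. ]
 [ 353.    61.   624.6 -147.3  164.6]
 [ 354.    60.   623.5 -145.1  166.4]
 [ 355.    59.3  623.6 -144.8  167.1]
 [ 356.    61.7  623.5 -144.2  168. ]
 [ 357.    80.3  623.6 -143.9  168.8]
 [ 358.    87.7  624.6 -144.9  168.8]
 [ 359.    87.7  626.6 -147.2  168.1]
 [ 360.    87.   627.1 -147
[... 1082 characters left out ...]
6]
 [ 355.    58.   623.1 -150.2  166.8]
 [ 356.    55.   623.7 -150.5  167.2]
 [ 357.    63.   623.9 -150.3  167.9]
 [ 358.    82.3  623.8 -149.6  168.8]
 [ 359.    86.7  625.4 -151.5  168.4]
 [ 360.    85.3  627.  -153.4  167.9]
 [ 361.    89.   627.4 -153.5  168.4]
 [ 362.    96.7  638.7 -169.1  160.8]
 [ 363.   101.   639.6 -169.8  161.1]
 [ 364.   100.3  639.9 -169.7  161.7]
 [ 365.   101.   640.  -169.4  162.6]]
[502.   26.5 263.4] [ 0.6 -0.8 -0.4]
[[ 636.8  -81.2  107.7]
 [ 632.5  -95.3  107.9]
 [ 627.9 -109.7  108.2]
 [ 623.9 -125.4  107.6]
 [ 618.9 -140.7  108. ]]
[[ 633.4  -79.4  107.5]
 [ 630.1  -94.2  106.5]
 [ 624.7 -107.7  107.7]
 [ 620.1 -122.5  108. ]
 [ 616.  -138.7  107.2]]
```

move_arm(
  rows=[
    {"x": -0.22,"y": 0,"z": -0.2,"wx": 0,"wy": 0,"wz": 0,"grip": 0},
    {"x": -0.28,"y": 0,"z": -0.24,"wx": 0,"wy": 0,"wz": 0,"grip": 0},
    {"x": -0.28,"y": 0,"z": -0.26,"wx": 0,"wy": 0,"wz": 0,"grip": 0},
    {"x": -0.26,"y": 0,"z": -0.26,"wx": 0,"wy": 0,"wz": 0,"grip": 0},
    {"x": -0.2,"y": 0,"z": -0.2,"wx": 0,"wy": 0,"wz": 0,"grip": 0},
  ],
)

```text
time: 13.4
eef_pos: [600.5, -46.1, 123.0]
ee_rot: [3.138, 0.641, 2.964]
wrist_force: [-5.3, -0.4, -2.7]
gripper_width: 0.1
```

```bash
python3 snap.py b; python3 - <<'E'
from h import *
np.set_printoptions(precision=1,suppress=True)
for f in ("d1.pkl","d_a.pkl"):
    m,p,z=pickle.load(open(f,"rb"))['wrist']
    V,U=np.mgrid[0:400:4,0:640:4]; T=np.array(m['cam_to_world'])
    c=np.stack([(U-m['cx'])/m['fx'],(V-m['cy'])/m['fy'],np.ones_like(U,float)],-1)*z[::4,::4,None]
    P=(c@T[:3,:3].T+T[:3,3])[z[::4,::4]>0]
    for n,b in dict(table=(500,580,-140,60,-15,9),plate=(598,626,-160,100,1,22)).items():
        k=(P[:,0]>b[0])&(P[:,0]<b[1])&(P[:,1]>b[2])&(P[:,1]<b[3])&(P[:,2]>b[4])&(P[:,2]<b[5])
        print(f,n,k.sum(),np.median(P[k,2]) if k.sum() else None)
E
```

```text
[-0.227  0.046 -0.816  0.068  0.034 -0.04 ] [600.523 -46.115 122.99 ] [3.138 0.641 2.964] [-5.336 -0.375 -2.743] 13.4
d1.pkl table 2021 0.5246647370166784
d1.pkl plate 649 10.512506668828337
d_a.pkl table 2322 0.671723321270278
d_a.pkl plate 778 10.655537778989256
```

move_arm(
  rows=[
    {"x": -0.14,"y": 0,"z": -0.16,"wx": 0,"wy": 0,"wz": 0,"grip": 0},
    {"x": -0.14,"y": 0,"z": -0.18,"wx": 0,"wy": 0,"wz": 0,"grip": 0},
    {"x": -0.14,"y": 0,"z": -0.18,"wx": 0,"wy": 0,"wz": 0,"grip": 0},
    {"x": -0.12,"y": 0,"z": -0.15,"wx": 0,"wy": 0,"wz": 0,"grip": 0},
    {"x": 0,"y": 0,"z": 0,"wx": 0,"wy": 0,"wz": 0,"grip": 0},
  ],
)

```text
time: 13.9
eef_pos: [600.6, -46.1, 142.4]
ee_rot: [3.138, 0.64, 2.964]
wrist_force: [-5.1, 0.3, -2.3]
gripper_width: -0.1
```

```bash
cat > lip.py <<'E'
import sys; from h import *
np.set_printoptions(precision=2,suppress=True)
m,p,z=pickle.load(open(sys.argv[1],"rb"))['wrist']
V,U=np.mgrid[0:400,0:640]; T=np.array(m['cam_to_world'])
c=np.stack([(U-m['cx'])/m['fx'],(V-m['cy'])/m['fy'],np.ones_like(U,float)],-1)*z[...,None]
P=(c@T[:3,:3].T+T[:3,3]); ok=(z>0)&(P[...,2]>60)&(P[...,1]>-160)&(P[...,1]<97)
ok&=(P[...,1]<-105)|(P[...,1]>10)
k=ok&(P[...,0]>610)&(P[...,0]<632)
h,e=np.histogram(P[k][:,2],bins=np.arange(60,260,1)); print('top hist peak',e[h.argmax()],h.max())
t=P[k][:,2]; pk=e[h.argmax()]; 
for a,b in ((-160,-105),(10,97)):
    q=P[k]; q=q[(abs(q[:,2]-pk-.5)<2.5)&(q[:,1]>a)&(q[:,1]<b)]; print('lip top',a,b,np.median(q[:,2]) if len(q) else None,len(q))
k=ok&(P[...,0]>598)&(P[...,0]<608); q=P[k]; q=q[abs(q[:,2]-pk)<25]; 
if len(q): print('front face z range',np.percentile(q[:,2],[0.5,1,3,97,99]),'x',np.median(q[:,0]))
E
python3 snap.py c wrist side; python3 lip.py d_c.pkl; python3 lip.py d_a.pkl
```

```text
[-0.227  0.016 -0.786  0.13   0.033 -0.04 ] [600.564 -46.148 142.408] [3.138 0.64  2.964] [-5.136  0.304 -2.277] 13.9
top hist peak 168 2637
lip top -160 -105 168.68043179499136 406
lip top 10 97 168.78006215952303 2537
front face z range [157.13 157.35 157.74 168.86 169.01] x 603.7924123220255
top hist peak 118 2785
lip top -160 -105 118.41920066903933 383
lip top 10 97 118.51772957849005 2421
front face z range [106.85 107.08 107.46 118.58 118.73] x 603.7856598925536
```

View pics/wrist_c.png

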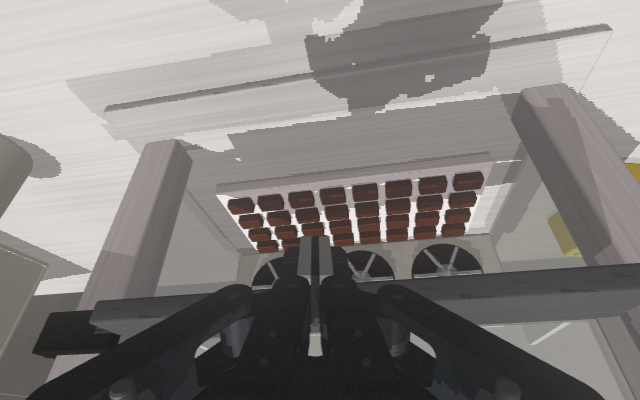

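move_arm(
  rows=[
    {"x": -0.09,"y": 0,"z": -0.12,"wx": 0,"wy": 0,"wz": 0,"grip": 0},
    {"x": -0.09,"y": 0,"z": -0.12,"wx": 0,"wy": 0,"wz": 0,"grip": 0},
    {"x": -0.06,"y": 0,"z": -0.08,"wx": 0,"wy": 0,"wz": 0,"grip": 0},
    {"x": 0,"y": 0,"z": 0,"wx": 0,"wy": 0,"wz": 0,"grip": 0},
    {"x": 0,"y": 0,"z": 0,"wx": 0,"wy": 0,"wz": 0,"grip": 0},
  ],
)

```text
time: 14.5
eef_pos: [600.5, -46.1, 151.7]
ee_rot: [3.138, 0.64, 2.964]
wrist_force: [-4.9, 0.0, -2.7]
gripper_width: 0.1
```

```bash
python3 snap.py d wrist side; python3 lip.py d_d.pkl; python3 - <<'E'
from h import *
d=pickle.load(open("d_d.pkl","rb")); crop(d['wrist'][1],10,270,170,390,5,"pics/d_w.png"); crop(d['side'][1],270,120,390,220,6,"pics/d_s.png")
E
```

```text
[-0.227  0.002 -0.772  0.158  0.033 -0.04 ] [600.494 -46.116 151.657] [3.138 0.64  2.964] [-4.86   0.021 -2.683] 14.5
top hist peak 177 2043
lip top -160 -105 177.81906856876017 407
lip top 10 97 177.92156673277933 2538
front face z range [166.25 166.51 166.87 177.97 178.16] x 603.7885463829904
```

View pics/d_w.png

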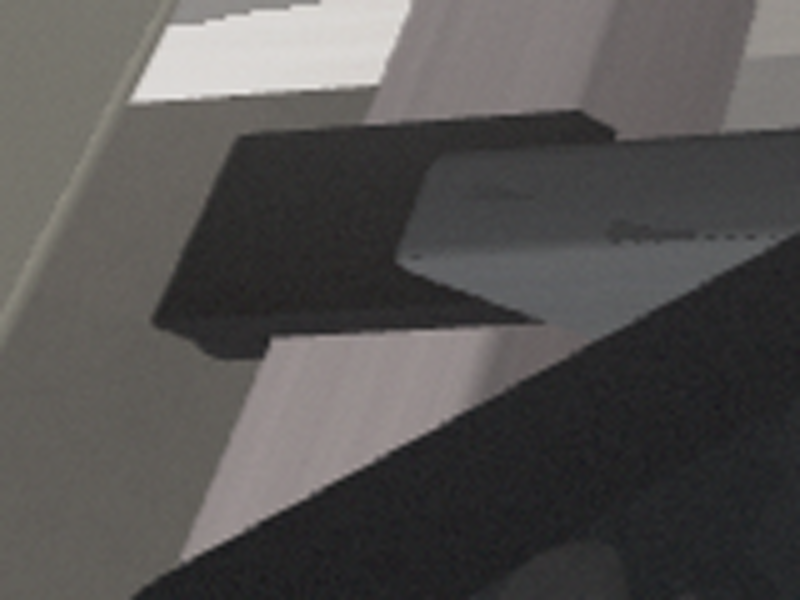

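View pics/d_s.png

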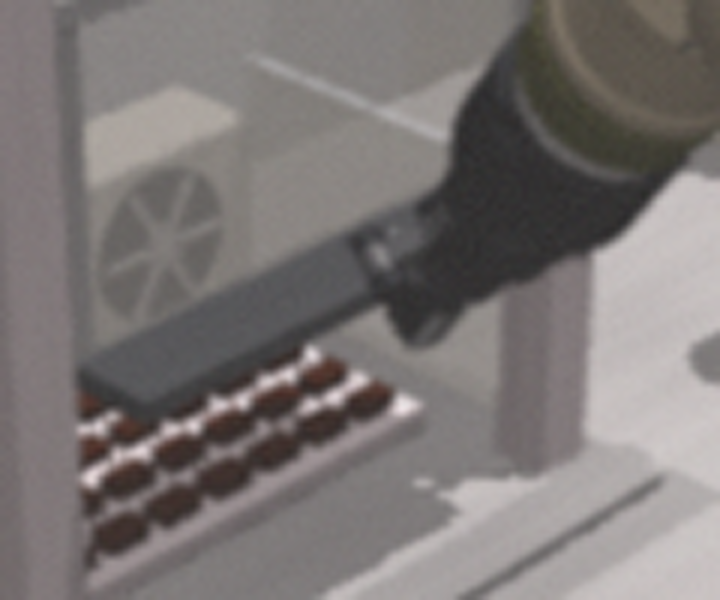

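```bash
python3 - <<'E'
from h import *
np.set_printoptions(precision=1,suppress=True)
m,p,z=pickle.load(open("d_d.pkl","rb"))['wrist']
for u in (62,75,85):
    print(u,np.array([np.r_[v,p[v,u].mean(),dep(m,z,u,v)] for v in range(292,346,2)]))
E
```

```text
62 [[  292.    100.3  1482.9 -1151.5  -205.4]
 [  294.     99.3  1484.3 -1149.1  -198.2]
 [  296.     71.   1484.9 -1145.8  -190.8]
 [  298.     50.7   624.4  -203.1   156.4]
 [  300.     51.7   623.4  -201.4   158. ]
 [  302.     47.3   624.3  -201.7   158.8]
 [  304.     47.7   623.5  -200.2   160.4]
 [  306.     44.3   623.1  -199.2   161.7]
 [  308.     44.3   624.4  -200.    162.4]
 [  310.     46.7   624.3  -199.3   163.6]
 [  312.     40.3   624.   -198.3   164.9]
 [  314.     42.    624.4  -198.2   165.9]
 [  316.     38.    623.7  -196.8   167.3]
 [  318.     43.3   623.4  -196.    168.5]
 [  320.     40.7   624.   -196.1   169.5]
 [  322.     42.7   624.9  -196.4   170.3]
 [  324.     42.    624.1  -195.    171.7]
 [  326.     39.    623.9  -194.2   172.8]
 [  328.     34.7   623.2  -192.9   174.1]
 [  330.     40.    624.   -193.2   175. ]
 [  332.     38.3   623.7  -192.3   176.1]
 [  334.     46.3   625.2  -193.3   176.8]
 [  336.     46.3   627.6  -195.2   177.2]
 [  338.     39.7   633.1  -200.3   176.9]
 [  340.     46.3   636.3  -203.    177.2]
 [  342.    118.7   63
[... 1559 characters left out ...]
 -184.8  163.2]
 [ 310.    42.7  623.9 -183.5  164.6]
 [ 312.    46.3  624.6 -183.6  165.5]
 [ 314.    43.3  623.6 -182.1  167. ]
 [ 316.    44.7  623.8 -181.8  168.1]
 [ 318.    41.3  623.8 -181.3  169.2]
 [ 320.    42.   623.8 -180.8  170.3]
 [ 322.    38.7  623.9 -180.3  171.4]
 [ 324.    41.   624.3 -180.3  172.3]
 [ 326.    40.7  622.9 -178.4  173.8]
 [ 328.    40.3  624.5 -179.4  174.4]
 [ 330.    40.7  623.2 -177.7  175.9]
 [ 332.    45.3  625.2 -179.2  176.4]
 [ 334.    44.3  626.9 -180.2  177. ]
 [ 336.    92.3  632.  -184.6  176.7]
 [ 338.   144.7  632.  -184.   177.8]
 [ 340.   145.7  631.4 -183.   179. ]
 [ 342.   143.3  630.5 -181.7  180.3]
 [ 344.   142.7  631.  -181.6  181.3]]
```

move_arm(
  rows=[
    {"x": 0.15,"y": 0,"z": 0.2,"wx": 0,"wy": 0,"wz": 0,"grip": 0},
    {"x": 0.2,"y": 0,"z": 0.28,"wx": 0,"wy": 0,"wz": 0,"grip": 0},
    {"x": 0.5,"y": 0,"z": -0.2,"wx": 0,"wy": 0,"wz": 0,"grip": 0},
    {"x": 0.8,"y": 0,"z": -0.55,"wx": 0,"wy": 0,"wz": 0,"grip": 0},
    {"x": 0.8,"y": 0,"z": -0.6,"wx": 0,"wy": 0,"wz": 0,"grip": 0},
  ],
)

```text
time: 15.1
eef_pos: [560.1, -39.1, 143.7]
ee_rot: [3.138, 0.661, 2.965]
wrist_force: [-0.4, -0.1, -0.8]
gripper_width: -0.0
```

move_arm(
  rows=[
    {"x": 0.5,"y": 0,"z": -0.8,"wx": 0,"wy": 0.4,"wz": 0,"grip": 0},
    {"x": 0.2,"y": 0,"z": -0.8,"wx": 0,"wy": 0.4,"wz": 0,"grip": 0},
    {"x": 0.1,"y": 0,"z": -0.5,"wx": 0,"wy": 0.4,"wz": 0,"grip": 0},
    {"x": 0,"y": 0,"z": 0,"wx": 0,"wy": 0,"wz": 0,"grip": 0},
    {"x": 0,"y": 0,"z": 0,"wx": 0,"wy": 0,"wz": 0,"grip": 0},
  ],
)

```text
time: 15.6
eef_pos: [520.6, -31.8, 170.8]
ee_rot: [3.137, 0.561, 2.966]
wrist_force: [-0.4, -0.6, -0.1]
gripper_width: -0.2
```

```bash
python3 snap.py e wrist side; python3 lip.py d_e.pkl; python3 - <<'E'
from h import *
d=pickle.load(open("d_e.pkl","rb")); crop(d['side'][1],270,90,390,190,6,"pics/e_s.png")
E
```

```text
[-0.236 -0.157 -0.801  0.368  0.037 -0.052] [520.62  -31.799 170.809] [3.137 0.561 2.966] [-0.418 -0.631 -0.128] 15.6
top hist peak 177 410
lip top -160 -105 177.8732334109768 139
lip top 10 97 177.98164191749424 571
front face z range [166.37 166.54 167.02 178.14 178.27] x 603.2575813791113
```

View pics/wrist_e.png

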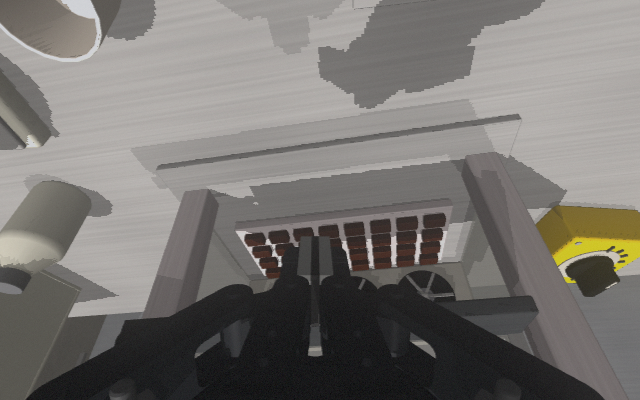

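View pics/e_s.png

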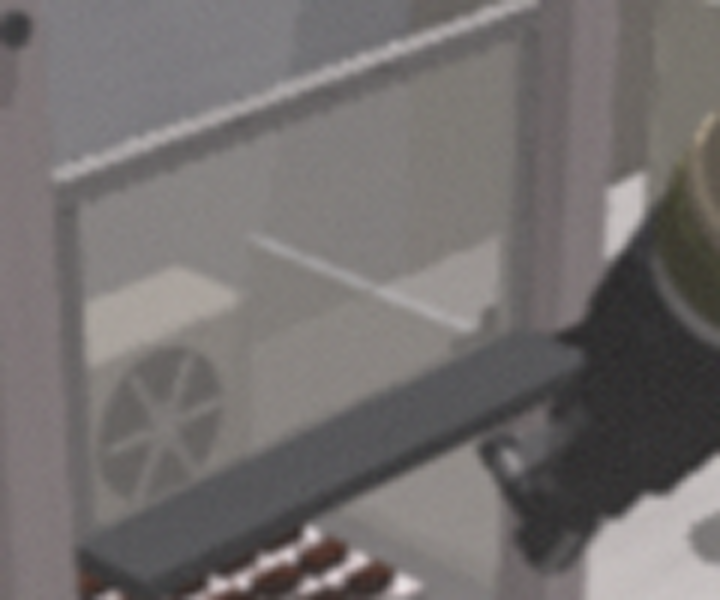

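The lip still reads 177.9 mm at its top with the fingers clear, so the underside is at about 165.9 mm against the pointer mid-height of 165.9–166.1. Now the knob.

```bash
python3 - <<'E'
from kin2 import *
from rig import arm
np.set_printoptions(precision=3,suppress=True)
s=arm.state()
goto(s,(450,348,180),toolj(-.06,np.pi/2))
goto(s,(480,150,200),toolj(-.1,np.pi/2))
q,e=ik2(np.array([450,348,64.]),toolj(-.06,np.pi/2),np.array([.5,.3,-.2,1.2,0,.6])); print(q,e)
q,e=ik2(np.array([450,348,64.]),toolj(-.06-1.257,np.pi/2),np.array([.5,.3,-.2,1.2,0,1.8])); print(q,e)
E
```

```text
tool shift units [ 5.49 18.1  -3.94] turn units [-0.32  6.41 -1.28]
tool shift units [ 2.24  8.61 -3.12] turn units [-0.2   6.41 -0.83]
[ 0.517  0.407 -0.243  0.92  -0.     0.577] 2.842170943040401e-15
[ 0.517  0.407 -0.243  0.92  -0.     1.834] 5.684341886080802e-16
```

move_arm(
  rows=[
    {"x": 0.3,"y": 0.6,"z": -0.35,"wx": 0,"wy": 0.65,"wz": -0.1,"grip": 0.4},
    {"x": 0.3,"y": 0.9,"z": -0.35,"wx": 0,"wy": 0.65,"wz": -0.1,"grip": 0.4},
    {"x": 0.3,"y": 0.9,"z": -0.3,"wx": 0,"wy": 0.65,"wz": -0.1,"grip": 0.4},
    {"x": 0.3,"y": 0.9,"z": -0.2,"wx": 0,"wy": 0.65,"wz": -0.1,"grip": 0.4},
    {"x": 0.3,"y": 0.9,"z": -0.1,"wx": 0,"wy": 0.65,"wz": -0.1,"grip": 0.4},
  ],
)

```text
time: 16.2
eef_pos: [491.9, 58.5, 175.3]
ee_rot: [-3.126, 0.263, 3.009]
wrist_force: [1.2, -0.6, -0.6]
gripper_width: 34.1
```

move_arm(
  rows=[
    {"x": 0.2,"y": 0.95,"z": 0,"wx": 0,"wy": 0.65,"wz": -0.1,"grip": 0.4},
    {"x": 0.2,"y": 1,"z": 0,"wx": 0,"wy": 0.65,"wz": -0.1,"grip": 0.4},
    {"x": 0.2,"y": 1,"z": 0,"wx": 0,"wy": 0.6,"wz": -0.1,"grip": 0.4},
    {"x": 0.2,"y": 1,"z": 0,"wx": 0,"wy": 0.6,"wz": -0.1,"grip": 0.4},
    {"x": 0.2,"y": 1,"z": 0,"wx": 0,"wy": 0.5,"wz": -0.1,"grip": 0.4},
  ],
)

```text
time: 16.7
eef_pos: [484.7, 163.4, 166.0]
ee_rot: [-3.12, -0.01, 3.049]
wrist_force: [0.1, -0.2, 0.1]
gripper_width: 34.0
```

```bash
python3 - <<'E'
from kin2 import *
from rig import arm
np.set_printoptions(precision=3,suppress=True)
s=arm.state();print(s['joints'],s['eef_pos'],s['ee_rot'])
goto(s,(450,330,185),toolj(-.06,np.pi/2))
E
```

```text
[ 0.179  0.235 -0.222  1.129 -0.018  0.272] [484.656 163.402 166.011] [-3.12  -0.01   3.049]
tool shift units [ 2.51  8.11 -1.1 ] turn units [-0.24 -0.12 -0.37]
```

move_arm(
  rows=[
    {"x": 0.3,"y": 1,"z": -0.15,"wx": 0,"wy": 0,"wz": 0,"grip": 0.5},
    {"x": 0.3,"y": 1,"z": -0.15,"wx": 0,"wy": 0,"wz": 0,"grip": 0.5},
    {"x": 0.3,"y": 1,"z": -0.15,"wx": 0,"wy": 0,"wz": -0.1,"grip": 0.5},
    {"x": 0.3,"y": 1,"z": -0.15,"wx": 0,"wy": 0,"wz": -0.1,"grip": 0.5},
    {"x": 0.3,"y": 1,"z": -0.15,"wx": 0,"wy": 0,"wz": -0.1,"grip": 0.5},
  ],
)

```text
time: 17.2
eef_pos: [465.1, 270.3, 171.4]
ee_rot: [-3.119, -0.017, 3.074]
wrist_force: [0.7, -0.8, 0.1]
gripper_width: 42.3
```

move_arm(
  rows=[
    {"x": 0.3,"y": 0.9,"z": 0,"wx": 0,"wy": 0,"wz": 0,"grip": 0.5},
    {"x": 0.3,"y": 0.9,"z": 0,"wx": 0,"wy": 0,"wz": 0,"grip": 0.5},
    {"x": 0.2,"y": 0.5,"z": 0,"wx": 0,"wy": 0,"wz": 0,"grip": 0.5},
    {"x": 0,"y": 0,"z": 0,"wx": 0,"wy": 0,"wz": 0,"grip": 0.5},
    {"x": 0,"y": 0,"z": 0,"wx": 0,"wy": 0,"wz": 0,"grip": 0.5},
  ],
)

```text
time: 17.7
eef_pos: [451.4, 321.4, 165.2]
ee_rot: [-3.118, -0.019, 3.078]
wrist_force: [-0.4, -0.3, -0.7]
gripper_width: 42.5
```

```bash
python3 snap.py f wrist side scene
```

```text
[ 0.48   0.325 -0.101  1.173 -0.01   0.543] [451.382 321.364 165.232] [-3.118 -0.019  3.078] [-0.359 -0.284 -0.729] 17.7
```

View pics/wrist_f.png

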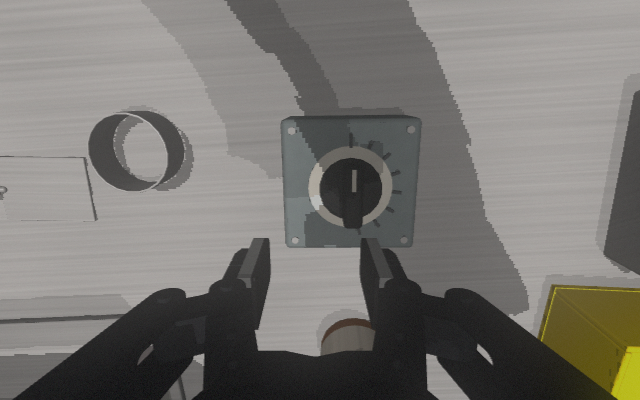

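View pics/side_f.png

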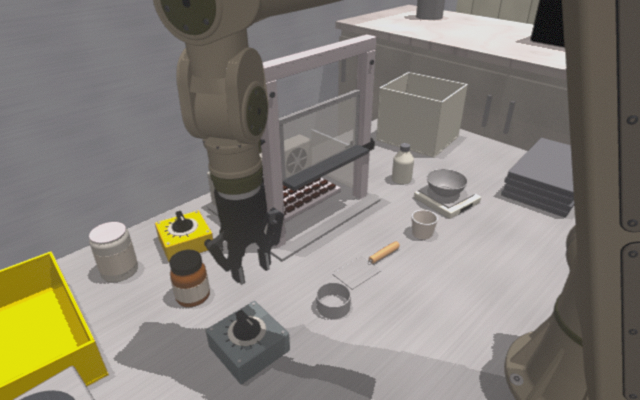

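```bash
python3 - <<'E'
from h import *
np.set_printoptions(precision=1,suppress=True)
d=pickle.load(open("d_f.pkl","rb")); m,p,z=d['wrist']
crop(p,270,100,440,260,4,"pics/f_w.png")
c=[onz(m,u,v,50) for u,v in [(291.5,130.5),(411,129.5),(404.5,240.5),(295,240.5)]]
print(np.array(c),np.mean(c,0)); 
a=np.array(c); print('yaw from -x..: ',[np.degrees(np.arctan2(*(a[i]-a[j])[[1,0]])) for i,j in ((3,0),(2,1))],[np.degrees(np.arctan2(*(a[i]-a[j])[[1,0]]))+90 for i,j in ((1,0),(2,3))])
E
```

```text
[[403.2 303.5  50. ]
 [408.  395.9  50. ]
 [501.  392.   50. ]
 [496.2 298.9  50. ]] [452.1 347.6  50. ]
yaw from -x..:  [np.float64(-2.826510329126518), np.float64(-2.39264504272273)] [np.float64(177.03151060025556), np.float64(177.03856341175162)]
```

View pics/f_w.png

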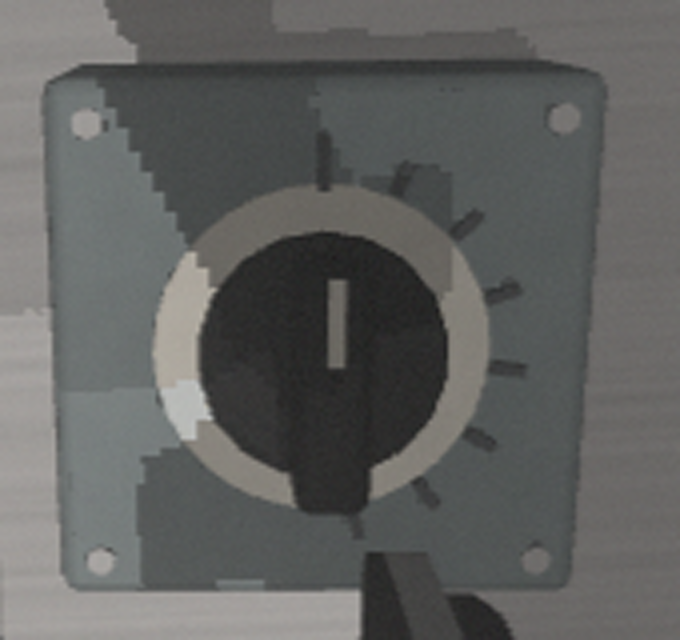

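```bash
python3 - <<'E'
from kin2 import *
from rig import arm
s=arm.state()
goto(s,(452,347.6,110),toolj(-.049,np.pi/2))
E
```

```text
tool shift units [0.02 1.4  2.76] turn units [-0.27 -0.22 -0.18]
```

move_arm(
  rows=[
    {"x": 0,"y": 0.35,"z": 0.5,"wx": -0.1,"wy": -0.08,"wz": -0.06,"grip": 0.5},
    {"x": 0,"y": 0.35,"z": 0.7,"wx": -0.1,"wy": -0.07,"wz": -0.06,"grip": 0.5},
    {"x": 0,"y": 0.35,"z": 0.8,"wx": -0.07,"wy": -0.07,"wz": -0.06,"grip": 0.5},
    {"x": 0,"y": 0.3,"z": 0.7,"wx": 0,"wy": 0,"wz": 0,"grip": 0.5},
    {"x": 0,"y": 0,"z": 0,"wx": 0,"wy": 0,"wz": 0,"grip": 0.5},
  ],
)

```text
time: 18.35
eef_pos: [456.0, 344.8, 111.7]
ee_rot: [3.139, 0.005, 3.087]
wrist_force: [0.1, -0.2, -0.1]
gripper_width: 43.1
```

```bash
python3 - <<'E'
from kin2 import *
from rig import arm
s=arm.state();print(s['eef_pos'],s['ee_rot'])
goto(s,(452.3,347.6,66),toolj(-.049,np.pi/2))
E
```

```text
[455.97828736 344.78084378 111.6578582 ] [3.13909901 0.00470086 3.08695484]
tool shift units [0.2  0.13 2.28] turn units [ 0.03  0.05 -0.06]
```

move_arm(
  rows=[
    {"x": 0.06,"y": 0.04,"z": 0.55,"wx": 0,"wy": 0,"wz": 0,"grip": 0.5},
    {"x": 0.06,"y": 0.04,"z": 0.6,"wx": 0,"wy": 0,"wz": 0,"grip": 0.5},
    {"x": 0.06,"y": 0.04,"z": 0.6,"wx": 0,"wy": 0,"wz": 0,"grip": 0.5},
    {"x": 0,"y": 0,"z": 0.45,"wx": 0,"wy": 0,"wz": 0,"grip": 0.5},
    {"x": 0,"y": 0,"z": 0,"wx": 0,"wy": 0,"wz": 0,"grip": 0.5},
  ],
)

```text
time: 18.85
eef_pos: [453.7, 346.1, 65.6]
ee_rot: [3.139, 0.006, 3.085]
wrist_force: [-0.5, -0.0, 0.5]
gripper_width: 42.7
```

```bash
python3 - <<'E'
from kin2 import *
from rig import arm
s=arm.state()
goto(s,(452.3,347.6,66),toolj(-.049,np.pi/2))
E
python3 snap.py g wrist side
```

```text
tool shift units [ 0.07  0.07 -0.02] turn units [ 0.03  0.07 -0.09]
[ 0.512  0.402 -0.25   0.912 -0.001  0.569] [453.721 346.144  65.615] [3.139 0.006 3.085] [-0.545 -0.036  0.505] 18.85
```

View pics/wrist_g.png

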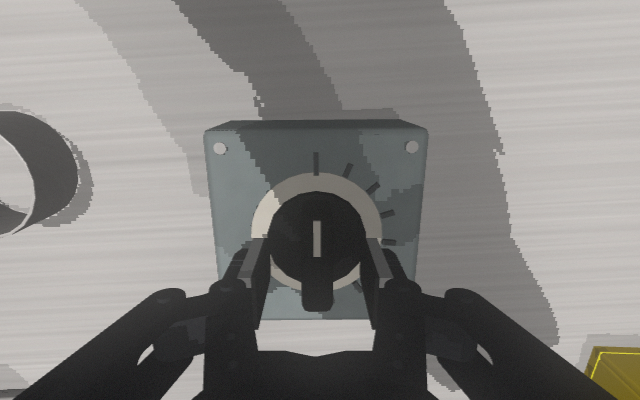

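The wrist view shows the bar (317,240) midway between the fingers (258 and 372), with the white line on the longest tick (316,163). Closing.

move_arm(
  rows=[
    {"x": 0.06,"y": 0.06,"z": 0,"wx": 0,"wy": 0,"wz": -0.05,"grip": 0.5},
    {"x": 0,"y": 0,"z": 0,"wx": 0,"wy": 0,"wz": 0,"grip": 0.1},
    {"x": 0,"y": 0,"z": 0,"wx": 0,"wy": 0,"wz": 0,"grip": 0},
    {"x": 0,"y": 0,"z": 0,"wx": 0,"wy": 0,"wz": 0,"grip": 0},
    {"x": 0,"y": 0,"z": 0,"wx": 0,"wy": 0,"wz": 0,"grip": 0},
  ],
)

```text
time: 19.45
eef_pos: [454.1, 347.1, 68.6]
ee_rot: [3.139, 0.01, 3.089]
wrist_force: [0.4, -0.0, -3.6]
gripper_width: 12.7
```

```bash
python3 - <<'E'
from rig import arm
s=arm.state(); print(s['eef_pos'],s['ee_rot'],s['wrist_force'],s['moment'],s['gripper_width'],s['joints'])
E
```

```text
[454.07552075 347.12720197  68.56870944] [3.13945222 0.01024589 3.08881926] [ 0.36150144 -0.0117572  -3.58971912] [ 0.23069409 -0.06475254 -0.05276474] 12.745110475181919 [ 0.51423031  0.39842907 -0.24679382  0.91578119 -0.00369755  0.56697464]
```

move_arm(
  rows=[
    {"x": 0.05,"y": 0,"z": 0,"wx": 0,"wy": 0,"wz": 0.5,"grip": 0},
    {"x": 0.05,"y": 0.02,"z": 0,"wx": 0,"wy": 0,"wz": 0.7,"grip": 0},
    {"x": 0,"y": 0,"z": 0,"wx": 0,"wy": 0,"wz": 0.7,"grip": 0},
    {"x": 0,"y": 0,"z": 0,"wx": 0,"wy": 0,"wz": 0.7,"grip": 0},
    {"x": 0,"y": 0,"z": 0,"wx": 0,"wy": 0,"wz": 0.7,"grip": 0},
  ],
)

```text
time: 19.95
eef_pos: [454.0, 346.3, 68.5]
ee_rot: [3.138, 0.013, 2.789]
wrist_force: [-0.6, -2.4, 0.2]
gripper_width: 12.3
```

```bash
python3 snap.py h wrist; python3 - <<'E'
from rig import arm
s=arm.state(); print(s['wrist_force'],s['moment'],s['gripper_width'])
E
```

```text
[ 0.515  0.397 -0.25   0.913 -0.008  0.868] [453.96  346.304  68.541] [3.138 0.013 2.789] [-0.559 -2.395  0.155] 19.95
[-0.43991355 -2.17078322 -0.61196312] [-0.35244286  0.1047794  -0.07983401] 12.432743612068851
```

View pics/wrist_h.png

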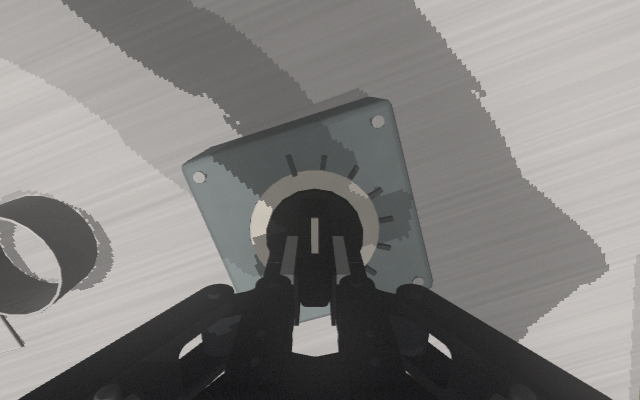

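move_arm(
  rows=[
    {"x": 0.03,"y": 0.03,"z": 0,"wx": 0,"wy": 0,"wz": 0.8,"grip": 0},
    {"x": 0,"y": 0,"z": 0,"wx": 0,"wy": 0,"wz": 0.8,"grip": 0},
    {"x": 0,"y": 0,"z": 0,"wx": 0,"wy": 0,"wz": 0.8,"grip": 0},
    {"x": 0,"y": 0,"z": 0,"wx": 0,"wy": 0,"wz": 0.8,"grip": 0},
    {"x": 0,"y": 0,"z": 0,"wx": 0,"wy": 0,"wz": 0.8,"grip": 0},
  ],
)

```text
time: 20.5
eef_pos: [453.5, 345.4, 68.5]
ee_rot: [3.136, 0.013, 2.43]
wrist_force: [0.8, -2.4, 0.3]
gripper_width: 12.6
```

move_arm(
  rows=[
    {"x": 0,"y": 0,"z": 0,"wx": 0,"wy": 0,"wz": 0.8,"grip": 0},
    {"x": 0,"y": 0,"z": 0,"wx": 0,"wy": 0,"wz": 0.8,"grip": 0},
    {"x": 0,"y": 0,"z": 0,"wx": 0,"wy": 0,"wz": 0.8,"grip": 0},
    {"x": 0,"y": 0,"z": 0,"wx": 0,"wy": 0,"wz": 0.8,"grip": 0},
    {"x": 0,"y": 0,"z": 0,"wx": 0,"wy": 0,"wz": 0,"grip": 0},
  ],
)

```text
time: 21.0
eef_pos: [452.9, 344.8, 68.5]
ee_rot: [3.134, 0.011, 2.145]
wrist_force: [0.1, -1.0, -1.0]
gripper_width: 12.6
```

```bash
python3 snap.py i wrist; python3 - <<'E'
from rig import arm
s=arm.state(); print(s['wrist_force'],s['moment'],s['gripper_width'])
E
```

```text
[ 0.515  0.396 -0.251  0.916 -0.011  1.512] [452.865 344.761  68.526] [3.134 0.011 2.145] [ 0.072 -1.038 -0.95 ] 21.0
[ 0.37820847 -1.85535125  0.01213981] [-0.30131019  0.07439674  0.0740466 ] 12.410341189589634
```

View pics/wrist_i.png

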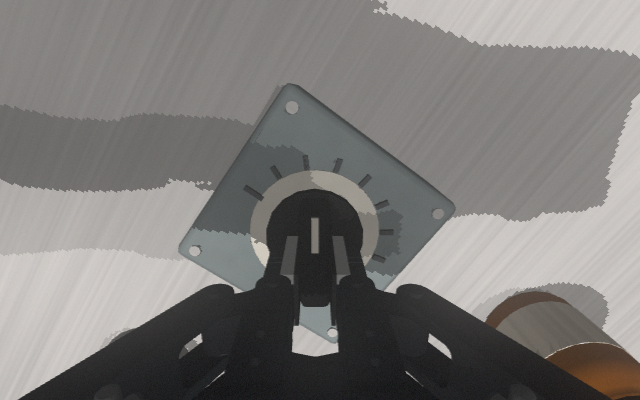

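move_arm(
  rows=[
    {"x": 0,"y": 0,"z": 0,"wx": 0,"wy": 0,"wz": 0.8,"grip": 0},
    {"x": 0,"y": 0,"z": 0,"wx": 0,"wy": 0,"wz": 0.8,"grip": 0},
    {"x": 0,"y": 0,"z": 0,"wx": 0,"wy": 0,"wz": 0.8,"grip": 0},
    {"x": 0,"y": 0,"z": 0,"wx": 0,"wy": 0,"wz": 0.8,"grip": 0},
    {"x": 0,"y": 0,"z": 0,"wx": 0,"wy": 0,"wz": 0,"grip": 0},
  ],
)

```text
time: 21.55
eef_pos: [452.2, 344.4, 68.5]
ee_rot: [3.133, 0.009, 1.868]
wrist_force: [0.4, -1.5, -1.0]
gripper_width: 12.4
```

```bash
python3 snap.py j wrist
```

```text
[ 0.516  0.396 -0.251  0.917 -0.011  1.789] [452.172 344.402  68.541] [3.133 0.009 1.868] [ 0.369 -1.529 -0.99 ] 21.55
```

View pics/wrist_j.png

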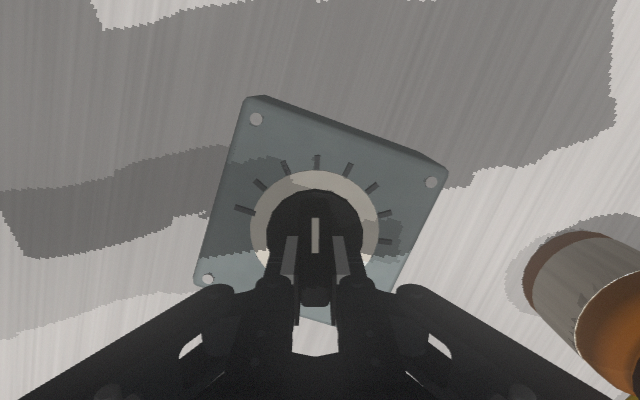

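```bash
python3 - <<'E'
from h import *
m,p,z=pickle.load(open("d_j.pkl","rb"))['wrist']
for uv in [(530,280),(560,250),(610,320),(590,380),(540,240)]: print(uv,dep(m,z,*uv).round(0))
E
```

```text
(530, 280) [612. 338.  11.]
(560, 250) [615. 367.  16.]
(610, 320) [611. 352.  69.]
(590, 380) [716. 263.  -0.]
(540, 240) [613. 365.   0.]
```

move_arm(
  rows=[
    {"x": 0,"y": 0,"z": 0,"wx": 0,"wy": 0,"wz": 0.4,"grip": 0},
    {"x": 0,"y": 0,"z": 0,"wx": 0,"wy": 0,"wz": 0,"grip": 0},
    {"x": 0,"y": 0,"z": 0,"wx": 0,"wy": 0,"wz": 0,"grip": 0.25},
    {"x": 0,"y": 0,"z": 0,"wx": 0,"wy": 0,"wz": 0,"grip": 0.4},
    {"x": 0,"y": 0,"z": 0,"wx": 0,"wy": 0,"wz": 0,"grip": 0.4},
  ],
)

```text
time: 22.1
eef_pos: [452.7, 345.5, 68.9]
ee_rot: [3.131, 0.007, 1.844]
wrist_force: [0.3, 0.7, -0.1]
gripper_width: 34.4
```

Released (the jar is about 150 mm away). Lifting straight up.

move_arm(
  rows=[
    {"x": 0,"y": 0,"z": -0.4,"wx": 0,"wy": 0,"wz": 0,"grip": 0.4},
    {"x": 0,"y": 0,"z": -0.8,"wx": 0,"wy": 0,"wz": 0,"grip": 0.4},
    {"x": 0,"y": 0,"z": -1,"wx": 0,"wy": 0,"wz": 0,"grip": 0.4},
    {"x": 0,"y": 0,"z": -1,"wx": 0,"wy": 0,"wz": 0,"grip": 0.4},
    {"x": 0,"y": 0,"z": -1,"wx": 0,"wy": 0,"wz": 0,"grip": 0.4},
  ],
)

```text
time: 22.6
eef_pos: [450.1, 345.5, 154.9]
ee_rot: [3.135, 0.007, 1.847]
wrist_force: [-0.4, 0.8, 0.1]
gripper_width: 33.6
```

move_arm(
  rows=[
    {"x": -0.5,"y": 0,"z": -1,"wx": 0,"wy": 0,"wz": 0,"grip": 0.4},
    {"x": -0.5,"y": 0,"z": -0.5,"wx": 0,"wy": 0,"wz": 0,"grip": 0.4},
    {"x": 0,"y": 0,"z": 0,"wx": 0,"wy": 0,"wz": 0,"grip": 0.4},
    {"x": 0,"y": 0,"z": 0,"wx": 0,"wy": 0,"wz": 0,"grip": 0.4},
    {"x": 0,"y": 0,"z": 0,"wx": 0,"wy": 0,"wz": 0,"grip": 0.4},
  ],
)

```text
time: 23.1
eef_pos: [457.1, 327.0, 190.7]
ee_rot: [3.128, 0.005, 1.848]
wrist_force: [0.1, 0.8, -0.0]
gripper_width: 34.1
```

```bash
python3 snap.py k wrist side scene; python3 - <<'E'
from h import *
d=pickle.load(open("d_k.pkl","rb")); crop(d['side'][1],195,290,305,385,6,"pics/k_box.png"); crop(d['side'][1],270,90,390,190,6,"pics/k_s.png")
E
```

```text
[ 0.482  0.293 -0.082  1.183 -0.007  1.776] [457.137 327.023 190.658] [3.128 0.005 1.848] [ 0.106  0.754 -0.004] 23.1
```

View pics/wrist_k.png

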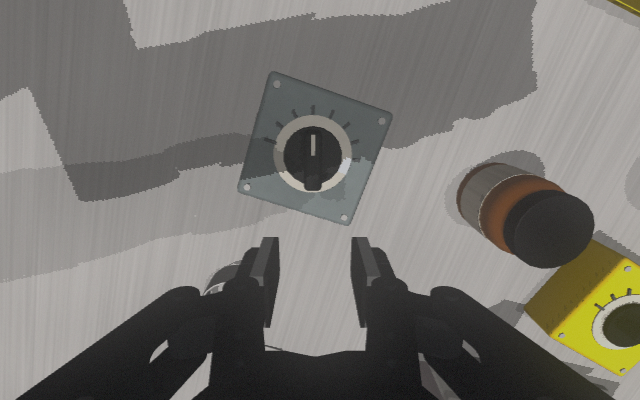

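View pics/k_s.png

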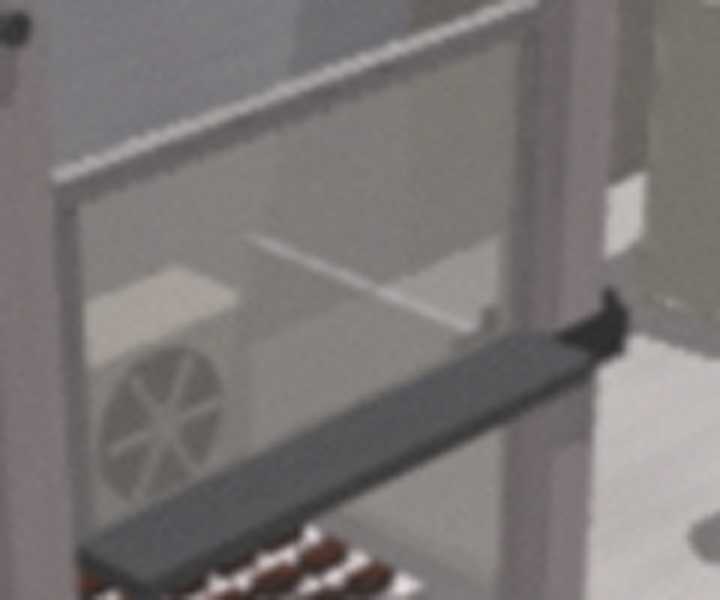

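View pics/side_k.png

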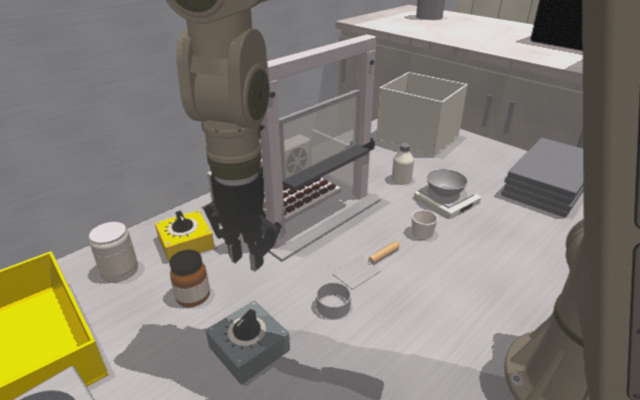

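```bash
python3 - <<'E'
from h import *
d=pickle.load(open("d_k.pkl","rb")); m,p,z=d['wrist']; crop(p,230,60,400,235,4,"pics/k_w.png")
d0=pickle.load(open("d0.pkl","rb"))
e=cv2.absdiff(cv2.GaussianBlur(d['side'][1],(5,5),0),cv2.GaussianBlur(d0['side'][1],(5,5),0)).max(2)
for n,(x0,y0,x1,y1) in dict(cup=(408,205,440,240),cutter=(315,280,355,320),spat=(368,238,402,265),bottle=(390,142,415,185),jar=(168,248,212,306),bowl=(415,165,482,215)).items(): print(n,e[y0:y1,x0:x1].mean().round(1))
c0=np.mean([onz(m,u,v,50) for u,v in [(276.5,84.5),(382,121.5),(345,217.5),(247,187)]],0); print(c0)
# line mask: bright pixels on bar top
r=p[130:165,300:326].astype(int).min(2); ys,xs=np.nonzero(r>95); print(len(xs))
P=np.array([onz(m,x+300,y+130,84)[:2] for x,y in zip(xs,ys)]); c=P.mean(0); w,v=np.linalg.eigh(np.cov(P.T)); 
print(c,np.degrees(np.arctan2(v[1,1],v[0,1])), np.degrees(np.arctan2(*(c-c0[:2])[::-1])))
E
```

```text
cup 1.4
cutter 7.0
spat 2.2
bottle 2.5
jar 3.6
bowl 29.3
[451.92211387 346.5263252   50.        ]
82
[447.49346328 360.36870261] 105.81031401940244 107.74125412134526
```

View pics/k_w.png

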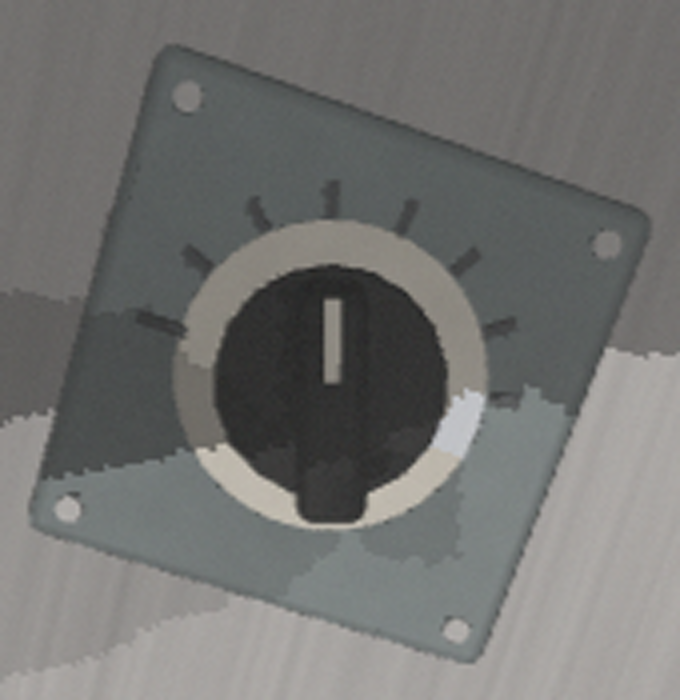

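```bash
python3 -c "
from rig import arm
s=arm.state(); print(s['time'],s['wrist_force']); print(arm.sign_off())"
```

```text
23.25 [0.36523305 0.00073867 0.11346914]
the job is handed in; nothing more can be done
None
```

The sash and knob both ended where you asked, but the wrist force went over its limit once, so the attempt may be judged failed. At about 3.6 s a forward step over-travelled and the fingers pressed the sash pane. The wrist sensor read about 145 N, above the 120 N limit. I backed off at once; the push also slid the sash down a few mm before the lift.

- **Sash:** I raised it with shut fingers under the lip, then backed away. Its underside measured about 165.9 mm, against 165.9 mm for the pointer's mid-height and 166.1 mm for the clamp's. It held that height once the fingers were clear, and a later side picture showed no change.
- **Knob:** I turned it clockwise after the sash and let go. The white line points at the third tick after off, about 71.4° from off measured in the image, where three clicks are 72°.
- **Other things on the table:** Nothing stood touched at the end, and the wrist force was near zero. Before-and-after pictures match for the cup, spatula, cutter, bottle and jar. The same comparison was no use for the bowl, because the arm blocked it in the first picture; I only looked at it by eye and did not see it moved. I handed the job in at 23.25 s.

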